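# Slide the glue bottle into its bay and shut the keeper

## Robot

A 6-joint arm with a two-finger parallel gripper is mounted at the origin on a cart in front of the work surface, level with it; the furniture and walls round the work are solid. World frame = base frame: x ahead of the robot, y to its left, z up, the work surface at z = 0. Lengths are in m, angles in rad, forces in N, time in s.
With the tool pointing down it reaches from about 0.3 to 0.775 m from the base axis. Payload 14.6 kg.
Tool frame: the origin (TCP) lies on the front face of the gripper's body, between the roots of the fingers; the fingertips stand 97 mm ahead of it and the grasp point (between the pads) lies 78 mm ahead of it; z points along the fingers, y is the direction in which the jaws open and shut (so a half turn about z gives the same grasp; the last joint's range is limited). The gripper opens to 94 mm and grips with 3 to 60 N. Pads are 16 mm wide; open, the fingers measure 119 mm over their backs; the gripper's body (75 mm by 177 mm) begins 78 mm behind the grasp point.
Start: joints at [1.194, 0.3, 1.521, -0, 1.321, -0.067], TCP at [0.168, 0.524, 0.303] pointing down, gripper open.
Joint ranges: [-3.03, 3.03], [-0.79, 2.21], [0.23, 2.52], [-1.04, 4.18], [0, 3.07], [-2.55, 2.55]. Speed limits (rad/s): [2.22, 2.22, 2.57, 3.14, 3.14, 3.14].

## Interface

Orientations are given as [roll, pitch, yaw] about the fixed x, y, z axes, in that order (R = Rz(yaw) Ry(pitch) Rx(roll)).
In Python, from station import ctrl gives the robot as it stands. The module is installed in compiled form; this text tells all that it offers.
- The arm moves only by the shell command python3 -m pendant 'ROWS' [FORCE]. ROWS is JSON, a list of rows, each an object of numbers: "rx", "ry", "rz": the turn, a rotation vector about the tool's x, y, z each as a share of 4 degrees, from -1 to 1; "tx", "ty", "tz": the shift along the tool's x, y, z each as a share of 0.04 m, from -1 to 1; "grip": the gripper command: -1 is fully open, 1 is shut, values between are in proportion. A call has 1 to 8 rows; each row shifts and turns the pose as measured when the row begins, along the tool's axes as they then stand; what a row does not reach is not made up. A row lasts 1/12 s, in which the tool goes at most 41.7 mm and 7.16 degrees, less where a joint would pass 70% of its speed; a pose out of reach is approached as far as the arm can. A call with a number of a shift or a turn outside -1 to 1 is refused whole. A call with a gripper value outside its range is refused whole. The fingers move at their own pace and stop on an object; FORCE is the grip in N (left out, the last holds). Time passes only in rows, so rows that do not move let the fingers close. It gives the time, the measured TCP pose, the force and the opening at its end, in the units of the state.
- ctrl.get_obs(): the state, without advancing time (a new reading comes with each control period).
- ctrl.camera(name): name is "scene" or "top" or "wrist"; returns a dict with "pixels" (480x640x3 uint8, blue, green, red), "fx", "fy", "cx", "cy" (pixels), "k1" (the pictures are not rectified: a ray, as slopes to the right and down, at radius r is drawn at 1 + k1 r^2 times it, then the intrinsics apply), "world_from_camera" (4x4, takes a point from camera to world coordinates). Camera axes: x right, y up, looking along -z (the intrinsics and any distortion apply to the point x, -y, -z); pixel columns grow to the right and rows downward; lengths in m; the calibration is good to about 2 mm. A picture is of the moment at which its call begins. There is no depth.
- ctrl.hand_in(): hands the job in, once; it reports no verdict.
The state is a dict: "time_s": time; "qpos": joint angles; "joint_vel": joint speeds; "tau": joint torques, N m; "ee_pos": TCP position; "eef_rot": TCP orientation; "force": force on the tool from outside, world axes, zero at the start; "moment": the same for the moment, N m; "grip_width": finger opening in m.
Only numpy, scipy, OpenCV 4.12 (cv2) and the standard library are available. Lean on these libraries where they do the work, as an engineer would, in place of code of your own. Each camera call takes 0.05 s, during which the arm holds its last target.

## Task

The trolley bench is about to be wheeled away: push the tall white glue bottle, low on its body so that it slides upright across the bench and never tips or leaves the surface, into the three-sided plywood bay until it stands home. Then push the bay's little steel keeper arm fully shut behind it. Only push, never pick the bottle up, and leave the water bottle and the wooden offcut where they are.

Things in the scene. Friction and masses are not known exactly. Their poses are not given: they have to be found in the camera images.
- glue_bottle: White glue bottle with a green band near its foot and a pointed orange nozzle, standing upright, loose; round, 63 mm across and 199 mm tall, about 0.3 kg. Origin: centre of its underside, on the bench; z up along the bottle.
- glue_bay: Three-sided plywood bay fixed to the bench, no floor. Origin: on the bench, where the centre of the bottle's foot is when fully home. Open mouth at -x, the bottle goes in along +x. Back wall: inner face x = 31.5 mm, 56 mm high. Side walls: inner faces y = +-40 mm, 14 thick, 40 high; right (-y) one reaches to x = -46 mm, left one to -34. Keeper post at x = -52, y = -47 mm.
- keeper (a joint): Steel keeper arm, 64 mm long, 10 mm thick, 24 to 40 mm above the bench, on an upright hinge right of the bay's mouth. 0 = shut, at its stop: across the mouth, pointing along bay +y; it grows as the arm swings outward: 1.57 = straight out of the mouth (bay -x), 2.4 = most open, spread to the right. Turns easily, stays where left.
- keeper_hinge (a point): The keeper arm's hinge axis, at mid height of the arm (31 mm above the bench).
- keeper_tip (a point): Free end of the keeper arm (round, 10 mm across), 64 mm from the hinge, same height.
- water_bottle: Clear drinking-water bottle standing upright, loose, 60 mm across, 214 mm tall; to be left alone. Origin: centre of its underside.
- offcut: Small hardwood offcut lying flat, loose, 45 x 105 x 24 mm, long axis y; to be left alone. Origin: centre of its underside.
Not all that is in view belongs to the job. Leave any blue or red look-alike of the glue_bottle alone.

How it is judged:
By the outcome, as a careful person would: the job done as asked, in the order asked, and still so for the second after the job is handed in, with the robot touching nothing.
It also fails if it takes over 54 s, if anything falls off the work surface, if the arm or the gripper's body presses on something with over 40 N, if the wrist force passes 120 N, or if a joint passes its speed limit or range.

## Working session

There is one attempt and no reset: what is moved stays moved. The work goes in short steps, Python scripts to look and compute and a shell command to move; the robot and the scene stay as the last step left them, time stands still between calls to the robot, and variables do not carry over. Pictures are saved under pics/ and viewed, and the job is handed in when it is done.

```bash
ls; mkdir -p pics; cat > h.py <<'E'
import numpy as np, cv2
from station import ctrl
def ray(c,u,v):
    p=cv2.undistortPoints(np.array([[[u,v]]],float),np.array([[c['fx'],0,c['cx']],[0,c['fy'],c['cy']],[0,0,1]]),np.array([c['k1'],0,0,0.]))[0,0]
    T=np.array(c['world_from_camera']); d=T[:3,:3]@np.array([p[0],-p[1],-1]); return T[:3,3],d
def onz(c,u,v,z):
    o,d=ray(c,u,v); return o+d*(z-o[2])/d[2]
def proj(c,P):
    T=np.linalg.inv(np.array(c['world_from_camera'])); q=T[:3,:3]@np.array(P,float)+T[:3,3]
    x,y=q[0]/-q[2],-q[1]/-q[2]; k=1+c['k1']*(x*x+y*y); return c['cx']+c['fx']*x*k, c['cy']+c['fy']*y*k
E
python3 - <<'E'
from h import *
o=ctrl.get_obs(); print(o)
for n in ['scene','top','wrist']:
    c=ctrl.camera(n); cv2.imwrite(f'pics/a_{n}.png',c['pixels']); print(n,c['fx'],c['k1'],np.round(c['world_from_camera'],3).tolist())
E
```

```text
pics
{'time_s': 0.0, 'qpos': array([ 1.19436641e+00,  3.00471810e-01,  1.52161388e+00,  1.20129987e-05,
        1.32069384e+00, -6.66329494e-02]), 'joint_vel': array([ 0.00154053,  0.00179717,  0.0002375 , -0.00073408, -0.00056464,
        0.00128762]), 'tau': array([ 4.70326063e-05, -5.31814206e+01, -3.52729189e+01,  7.07810232e-02,
        2.44234741e-02, -1.11682455e-04]), 'ee_pos': array([0.16763505, 0.52366252, 0.302072  ]), 'eef_rot': array([-3.14040918e+00, -9.06364947e-05,  2.83179266e+00]), 'force': array([-0.32352455, -0.08679567, -0.500957  ]), 'moment': array([ 0.05859146, -0.00758232,  0.00331389]), 'grip_width': 0.09404891859630868}
scene 514.1487365882764 -0.1367049970816803 [[0.912, 0.362, -0.195, 0.269], [-0.411, 0.792, -0.451, -0.658], [-0.008, 0.491, 0.871, 1.222], [0.0, 0.0, 0.0, 1.0]]
top 588.3741505944258 -0.1773410706161627 [[0.003, 0.981, -0.192, 0.258], [-1.0, 0.001, -0.013, -0.084], [-0.013, 0.193, 0.981, 1.391], [0.0, 0.0, 0.0, 1.0]]
wrist 405.31555125022163 -0.07139397137857478 [[0.305, -0.918, -0.252, 0.094], [0.952, 0.294, 0.083, 0.548], [-0.002, -0.265, 0.964, 0.383], [0.0, 0.0, 0.0, 1.0]]
```

View pics/a_scene.png

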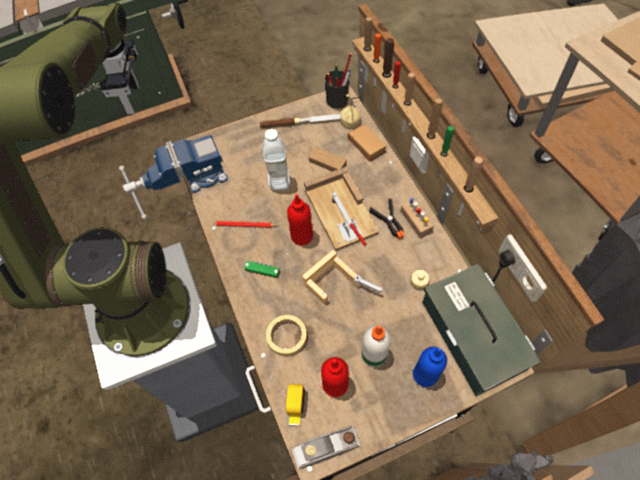

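View pics/a_top.png

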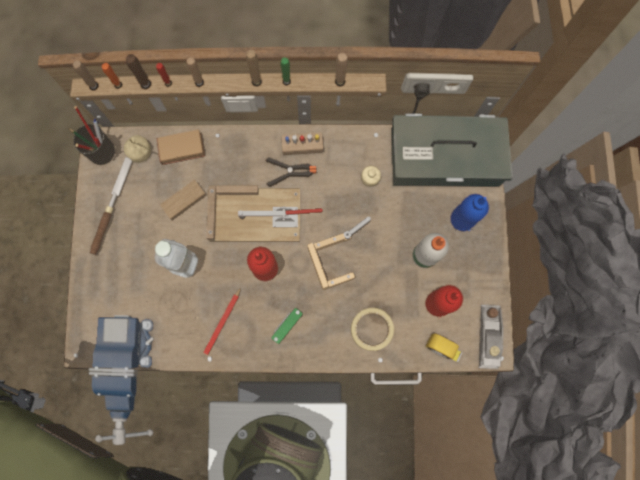

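```bash
python3 - <<'E'
import cv2
a=cv2.imread('pics/a_top.png')[200:330,290:500]; cv2.imwrite('pics/b_top.png',cv2.resize(a,None,fx=3.8,fy=3.8,interpolation=cv2.INTER_CUBIC))
a=cv2.imread('pics/a_scene.png')[235:400,290:460]; cv2.imwrite('pics/b_scene.png',cv2.resize(a,None,fx=3.6,fy=3.6,interpolation=cv2.INTER_CUBIC))
E
```

```text
(no output)
```

View pics/b_top.png

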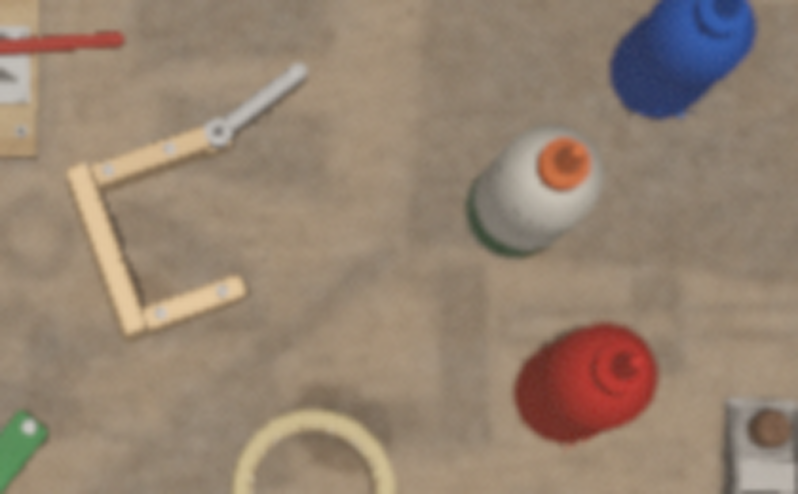

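View pics/b_scene.png

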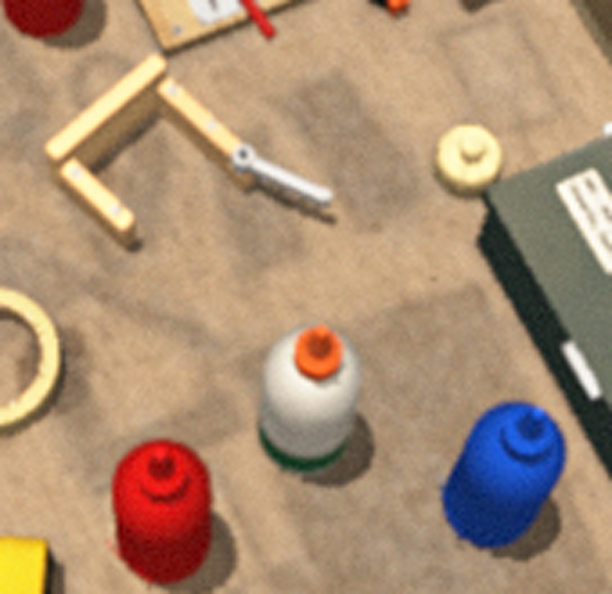

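View pics/a_wrist.png

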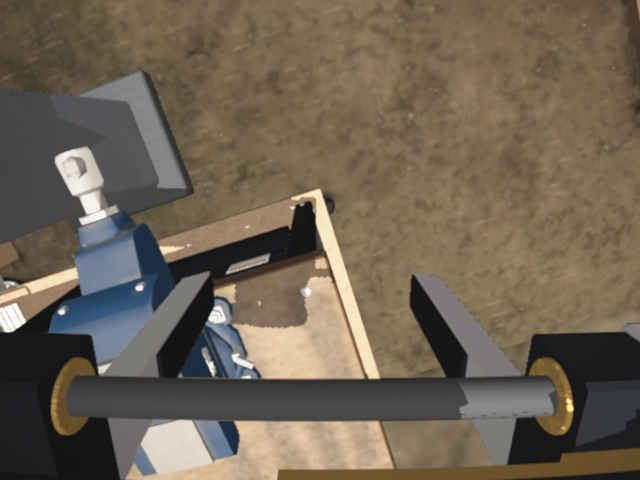

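```bash
cat > m.py <<'E'
from h import *
import sys
def orange(c):
    hsv=cv2.cvtColor(c['pixels'],cv2.COLOR_BGR2HSV); return cv2.inRange(hsv,(3,150,120),(16,255,255))
if __name__=='__main__':
    ct=ctrl.camera('top'); cs=ctrl.camera('scene')
    f=lambda x,y:(x/3.8+290,y/3.8+200)
    g=lambda x,y:(x/3.6+290,y/3.6+235)
    P=lambda c,p,z:np.round(onz(c,*p,z)[:2],4)
    print('nozzle tip',P(ct,f(567,157),.199),P(cs,g(320,342),.199))
    print('top: hinge',P(ct,f(219,131),.042),'tip',P(ct,f(301,70),.04))
    print('scene: hinge',P(cs,g(243,156),.042),'tip',P(cs,g(325,196),.04))
    for nm,z,a,b in [('backouterR',.056,(68,173),(157,55)),('backouterL',.056,(125,335),(47,150)),('backinnerR',.056,(92,163),(165,72)),('backinnerL',.056,(147,327),(57,160)),('Lend in',.04,(238,278),(133,220)),('Lend out',.04,(246,292),(127,238)),('Lroot out',.04,(152,328),(65,178)),('Rroot in',.04,(103,186),(160,92))]:
        print(nm,P(ct,f(*a),z),P(cs,g(*b),z))
    for n,c in(('top',ct),('scene',cs)):
        hsv=cv2.cvtColor(c['pixels'],cv2.COLOR_BGR2HSV)
        m=cv2.inRange(hsv,(45,60,15),(90,255,140))
        if n=='top': m[:, :405]=0;m[:,455:]=0;m[:220]=0;m[280:]=0
        else: m[:330]=0;m[375:]=0;m[:,:355]=0;m[:,395:]=0
        ys,xs=np.nonzero(m); print(n,len(xs),xs.min(),xs.max(),ys.min(),ys.max())
        # lowest contact
        pts=np.array([onz(c,x,y,0)[:2] for x,y in zip(xs,ys)]); print(pts.min(0),pts.max(0))
E
python3 m.py
```

```text
nozzle tip [ 0.4923 -0.3458] [ 0.4932 -0.3569]
top: hinge [ 0.5393 -0.1645] tip [ 0.5785 -0.2161]
scene: hinge [ 0.5398 -0.1643] tip [ 0.5791 -0.2152]
backouterR [ 0.5103 -0.0716] [ 0.5149 -0.0722]
backouterL [ 0.4114 -0.1061] [ 0.4141 -0.1093]
backinnerR [ 0.5165 -0.0862] [ 0.5144 -0.0872]
backinnerL [ 0.4163 -0.1193] [ 0.4175 -0.1193]
Lend in [ 0.4482 -0.1753] [ 0.4498 -0.1762]
Lend out [ 0.4396 -0.1801] [ 0.4406 -0.1869]
Lroot out [ 0.4175 -0.1228] [ 0.4192 -0.1271]
Rroot in [ 0.5052 -0.093 ] [ 0.5078 -0.0927]
top 5 417 422 262 265
[ 0.47345669 -0.3453595 ] [ 0.48076588 -0.33344171]
scene 75 362 385 355 365
[ 0.46953668 -0.37751645] [ 0.51716357 -0.33888703]
```

```bash
python3 - <<'E'
from h import *
ims=[]
for n,(x0,y0) in (('top',(405,220)),('scene',(350,315))):
    c=ctrl.camera(n); a=c['pixels'][y0:y0+60,x0:x0+48]; ims.append(cv2.resize(a,None,fx=8,fy=8,interpolation=cv2.INTER_CUBIC))
    # predicted circles
    for z,col in((0,(255,0,255)),(.199,(255,255,0))):
      for t in np.arange(0,6.28,.3):
        r=.0315 if z==0 else .002
        u,v=proj(c,[.492+r*np.cos(t),-.353+r*np.sin(t),z]); cv2.circle(ims[-1],(int((u-x0+.5)*8),int((v-y0+.5)*8)),2,col,-1)
cv2.imwrite('pics/c.png',np.hstack(ims))
E
```

```text
(no output)
```

View pics/c.png

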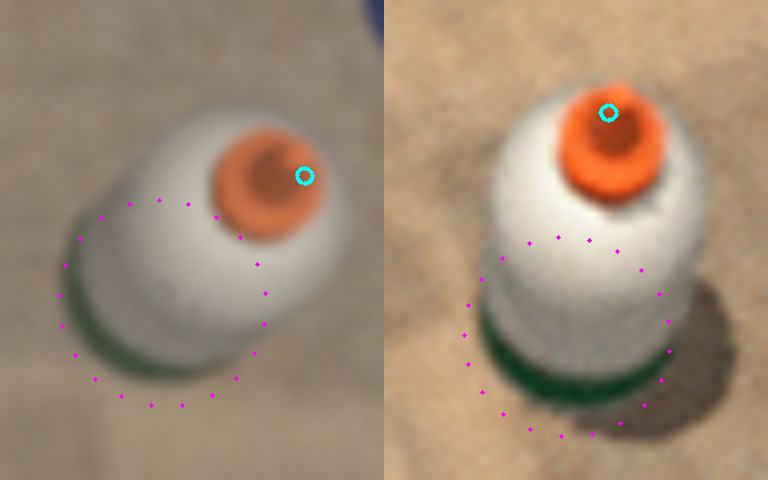

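```bash
sed -n 1p h.py >/dev/null; cat > ov.py <<'E'
from h import *
import sys
bx,by=map(float,sys.argv[1:3]); ims=[]
for n in ('top','scene'):
    c=ctrl.camera(n); u,v=proj(c,[bx,by,.08]); x0,y0=int(u)-24,int(v)-30
    a=c['pixels'][y0:y0+60,x0:x0+48]; ims.append(cv2.resize(a,None,fx=8,fy=8,interpolation=cv2.INTER_CUBIC))
    for z,col in((0,(255,0,255)),(.199,(255,255,0))):
      for t in np.arange(0,6.28,.3):
        r=.0315 if z==0 else .002
        u,v=proj(c,[bx+r*np.cos(t),by+r*np.sin(t),z]); cv2.circle(ims[-1],(int((u-x0+.5)*8),int((v-y0+.5)*8)),2,col,-1)
cv2.imwrite(sys.argv[3],np.hstack(ims))
E
python3 ov.py .4995 -.351 pics/d.png
```

```text
(no output)
```

View pics/d.png

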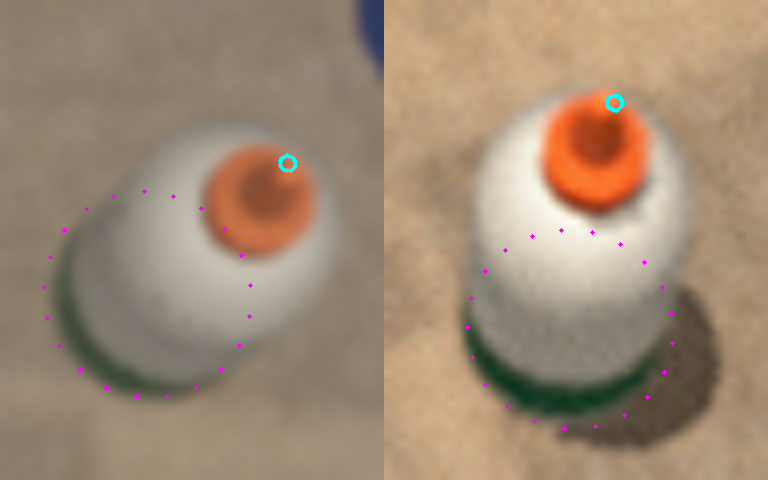

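```bash
python3 - <<'E'
from h import *
for n in('top','scene'):
    c=ctrl.camera(n); hsv=cv2.cvtColor(c['pixels'],cv2.COLOR_BGR2HSV)
    for nm,lo,hi,box in (('blue',(105,150,40),(125,255,255),{'top':(440,190,500,240),'scene':(400,335,455,395)}[n]),('red',(0,170,40),(4,255,255),{'top':(415,275,475,325),'scene':(312,345,355,405)}[n])):
        m=cv2.inRange(hsv,lo,hi)
        if nm=='red': m|=cv2.inRange(hsv,(174,170,40),(180,255,255))
        k=np.zeros_like(m);x0,y0,x1,y1=box;k[y0:y1,x0:x1]=m[y0:y1,x0:x1]
        ys,xs=np.nonzero(k); print(n,nm,xs.min(),xs.max(),ys.min(),ys.max(), 'bottom px', xs[ys==ys.max()].mean(),'->',onz(c,xs[ys==ys.max()].mean(),ys.max(),0)[:2],'leftmost',onz(c,xs.min(),ys[xs==xs.min()].mean(),0)[:2])
    for nm,p in (('yellowtape',None),):pass
c=ctrl.camera('top')
for nm,u,v in (('plane corner tl',481,305),('ring right',394,328),('ring top',372,308),('toolbox bl',393,186),('toolbox br',510,186),('bench corner br',512,370),('bench right mid',508,250),('knob',371,175)): print(nm,np.round(onz(c,u,v,0.0)[:2],3))
E
```

```text
top blue 461 487 195 221 bottom px 474.5 -> [ 0.58237754 -0.47997475] leftmost [ 0.61254802 -0.4476164 ]
top red 430 461 286 313 bottom px 439.0 -> [ 0.35802469 -0.38289993] leftmost [ 0.37839238 -0.36180306]
scene blue 413 446 347 386 bottom px 426.0 -> [ 0.57626345 -0.47234045] leftmost [ 0.56288947 -0.43103045]
scene red 321 348 357 396 bottom px 334.5 -> [ 0.36827969 -0.40267279] leftmost [ 0.36341664 -0.33406297]
plane corner tl [ 0.376 -0.486]
ring right [ 0.323 -0.275]
ring top [ 0.371 -0.223]
toolbox bl [ 0.67 -0.28]
toolbox br [ 0.673 -0.577]
bench corner br [ 0.22  -0.557]
bench right mid [ 0.51  -0.561]
knob [ 0.698 -0.227]
```

```bash
cat > go.py <<'E'
# prints shift (in 0.04m units) and turn (in 4deg units) in present tool axes to a target: TCP pos x y z, heading(deg, of tilt), tilt(deg), roll mode
from h import *
from scipy.spatial.transform import Rotation as Ro
import sys
def Rt(head,a,flip=0):
    h=np.radians(head);a=np.radians(a); f=np.array([np.cos(h),np.sin(h),0]);u=np.array([0,0,1.])
    z=f*np.sin(a)-u*np.cos(a); y=f*np.cos(a)+u*np.sin(a)
    if flip==2: # cradle mode: tool x forward-up
        x=y; y=np.cross(z,x)
    else: x=np.cross(y,z)
    return np.stack([x,y,z],1)
o=ctrl.get_obs(); R=Ro.from_euler('xyz',o['eef_rot']).as_matrix()
print('t',round(o['time_s'],2),'tcp',np.round(o['ee_pos'],4),'tip',np.round(np.array(o['ee_pos'])+R[:,2]*.097,4),'q',np.round(o['qpos'],2),'F',np.round(o['force'],1),'grip',round(o['grip_width'],3))
if len(sys.argv)>5:
    x,y,z,h,a=map(float,sys.argv[1:6]); fl=int(sys.argv[6]) if len(sys.argv)>6 else 0
    T=Rt(h,a,fl); tip=np.array([x,y,z]); tcp=tip-T[:,2]*.097
    print('target tcp',np.round(tcp,3),'shift units',np.round(R.T@(tcp-o['ee_pos'])/.04,2),'turn units',np.round(np.degrees(Ro.from_matrix(R.T@T).as_rotvec())/4,2))
else: print('R cols',np.round(R,3).tolist())
E
python3 go.py .42 .1 .25 90 0
python3 -m pendant '[{"tz":-1,"rz":-1,"grip":1},{"tz":-1,"rz":-1,"grip":1},{"rz":-1,"grip":1},{"rz":-1,"grip":1}]' 30; python3 go.py .42 .1 .25 90 0
```

```text
t 0.6 tcp [0.1677 0.5238 0.3026] tip [0.1677 0.5238 0.2056] q [ 1.19  0.3   1.52 -0.    1.32 -0.07] F [-0.1  0.1  0.7] grip 0.094
target tcp [0.42  0.1   0.347] shift units [-9.24 -8.17 -1.11] turn units [-0.    0.   -4.44]
t 0.6 tcp [0.1677 0.5238 0.3026] tip [0.1677 0.5238 0.2056] q [ 1.19  0.3   1.52 -0.    1.32 -0.07] F [-0.1  0.1  0.7] grip 0.094
target tcp [0.42  0.1   0.347] shift units [-9.24 -8.17 -1.11] turn units [-0.    0.   -4.44]$[0]: bad value
```

```bash
python3 -m pendant '[{"rx":0,"ry":0,"rz":-1,"tx":0,"ty":0,"tz":-1,"grip":1}]' 30; python3 go.py .42 .1 .25 90 0
```

```text
time_s: 0.68
ee_pos: [0.1673, 0.5227, 0.3366]
eef_rot: [-3.131, -0.001, 2.9]
force: [0.7, -0.6, -0.4]
grip_width: 0.0902
t 0.68 tcp [0.1673 0.5227 0.3366] tip [0.1669 0.5217 0.2396] q [ 1.19  0.28  1.47 -0.    1.4  -0.14] F [ 0.7 -0.6 -0.4] grip 0.09
target tcp [0.42  0.1   0.347] shift units [-8.66 -8.76 -0.18] turn units [-0.15 -0.04 -3.45]
```

```bash
python3 -m pendant '[{"rx":0,"ry":0,"rz":-1,"tx":0,"ty":0,"tz":-1,"grip":1},{"rx":0,"ry":0,"rz":-1,"tx":-1,"ty":0,"tz":0,"grip":1},{"rx":0,"ry":0,"rz":-1,"tx":-1,"ty":-0.5,"tz":0,"grip":1},{"rx":0,"ry":0,"rz":-0.5,"tx":-1,"ty":-1,"tz":0,"grip":1},{"rx":0,"ry":0,"rz":0,"tx":-1,"ty":-1,"tz":0,"grip":1},{"rx":0,"ry":0,"rz":0,"tx":-1,"ty":-1,"tz":0,"grip":1},{"rx":0,"ry":0,"rz":0,"tx":-1,"ty":-1,"tz":0,"grip":1},{"rx":0,"ry":0,"rz":0,"tx":-1,"ty":-1,"tz":0,"grip":1}]' 30; python3 go.py .42 .1 .28 90 0
```

```text
time_s: 1.35
ee_pos: [0.3934, 0.3488, 0.3858]
eef_rot: [-3.141, 0.001, -3.109]
force: [0.3, 0.2, 0.6]
grip_width: 0.0375
t 1.35 tcp [0.3934 0.3488 0.3858] tip [0.3934 0.3487 0.2888] q [ 0.66  0.19  1.46 -0.    1.49 -0.95] F [0.3 0.2 0.6] grip 0.038
target tcp [0.42  0.1   0.377] shift units [-0.46 -6.24  0.22] turn units [-0.01  0.01  0.47]
```

```bash
python3 - <<'E'
from h import *
from scipy.spatial.transform import Rotation as Ro
import sys; sys.argv=['x']
exec(open('go.py').read().split("o=ctrl")[0])
o=ctrl.get_obs(); q=o['qpos']; R=Ro.from_euler('xyz',o['eef_rot']).as_matrix()
W=lambda q1,ph:Ro.from_euler('z',q1).as_matrix()@Ro.from_euler('y',ph).as_matrix()
M=W(q[0],q[1]+q[2]).T@R; e=Ro.from_matrix(M).as_euler('ZYZ'); print('now',e,'q456',q[3:])
off=e[2]-q[5]
for name,F in (('A',1),('B',-1)):
  for h in (80,90,109):
    for q1 in (-.87,-.75,-.5):
      for ph in (1.5,1.9):
        T=Rt(h,47); T=T@np.diag([F,F,1]); e=Ro.from_matrix(W(q1,ph).T@T).as_euler('ZYZ')
        w=lambda a:(a+np.pi)%(2*np.pi)-np.pi
        print(name,h,q1,ph,'q4',w(e[0]).round(2),'q5',e[1].round(2),'q6',w(e[2]-off).round(2))
E
```

```text
now [-8.08245056e-04  1.48684017e+00  6.23483287e-01] q456 [-8.08245056e-04  1.48684017e+00 -9.47313039e-01]
A 80 -0.87 1.5 q4 0.71 q5 2.11 q6 -2.04
A 80 -0.87 1.9 q4 0.61 q5 1.8 q6 -2.3
A 80 -0.75 1.5 q4 0.75 q5 2.03 q6 -1.93
A 80 -0.75 1.9 q4 0.67 q5 1.73 q6 -2.21
A 80 -0.5 1.5 q4 0.81 q5 1.86 q6 -1.74
A 80 -0.5 1.9 q4 0.77 q5 1.57 q6 -2.03
A 90 -0.87 1.5 q4 0.63 q5 2.22 q6 -2.2
A 90 -0.87 1.9 q4 0.52 q5 1.88 q6 -2.45
A 90 -0.75 1.5 q4 0.69 q5 2.15 q6 -2.08
A 90 -0.75 1.9 q4 0.59 q5 1.82 q6 -2.34
A 90 -0.5 1.5 q4 0.77 q5 1.98 q6 -1.87
A 90 -0.5 1.9 q4 0.7 q5 1.68 q6 -2.15
A 109 -0.87 1.5 q4 0.4 q5 2.39 q6 -2.59
A 109 -0.87 1.9 q4 0.3 q5 2.01 q6 -2.75
A 109 -0.75 1.5 q4 0.5 q5 2.34 q6 -2.43
A 109 -0.75 1.9 q4 0.38 q5 1.97 q6 -2.64
A 109 -0.5 1.5 q4 0.65 q5 2.2 q6 -2.16
A 109 -0.5 1.9 q4 0.54 q5 1.87 q6 -2.41
B 80 -0.87 1.5 q4 0.71 q5 2.11 q6 1.11
B 80 -0.87 1.9 q4 0.61 q5 1.8 q6 0.84
B 80 -0.75 1.5 q4 0.75 q5 2.03 q6 1.21
B 80 -0.75 1.9 q4 0.67 q5 1.73 q6 0.93
B 80 -0.5 1.5 q4 0.81 q5 1.86 q6 1.4
B 80 -0.5 1.9 q4 0.77 q5 1.57 q6 1.11
B 90 -0.87 1.5 q4 0.63 q5 2.22 q6 0.94
B 90 -0.87 1.9 q4 0.52 q5 1.88 q6 0.7
B 90 -0.75 1.5 q4 0.69 q5 2.15 q6 1.06
B 90 -0.75 1.9 q4 0.59 q5 1.82 q6 0.8
B 90 -0.5 1.5 q4 0.77 q5 1.98 q6 1.27
B 90 -0.5 1.9 q4 0.7 q5 1.68 q6 0.99
B 109 -0.87 1.5 q4 0.4 q5 2.39 q6 0.55
B 109 -0.87 1.9 q4 0.3 q5 2.01 q6 0.39
B 109 -0.75 1.5 q4 0.5 q5 2.34 q6 0.71
B 109 -0.75 1.9 q4 0.38 q5 1.97 q6 0.5
B 109 -0.5 1.5 q4 0.65 q5 2.2 q6 0.98
B 109 -0.5 1.9 q4 0.54 q5 1.87 q6 0.73
```

```bash
python3 -m pendant '[{"rx":0,"ry":0,"rz":1,"tx":0.03,"ty":-0.8,"tz":0,"grip":1},{"rx":0,"ry":0,"rz":1,"tx":-0.03,"ty":-0.8,"tz":0,"grip":1},{"rx":0,"ry":0,"rz":1,"tx":-0.08,"ty":-0.8,"tz":0,"grip":1},{"rx":0,"ry":0,"rz":1,"tx":-0.14,"ty":-0.78,"tz":0,"grip":1},{"rx":0,"ry":0,"rz":1,"tx":-0.19,"ty":-0.78,"tz":0,"grip":1},{"rx":0,"ry":0,"rz":1,"tx":-0.25,"ty":-0.76,"tz":0,"grip":1},{"rx":0,"ry":0,"rz":1,"tx":-0.3,"ty":-0.74,"tz":0,"grip":1},{"rx":0,"ry":0,"rz":1,"tx":-0.35,"ty":-0.72,"tz":0,"grip":1}]' 30
python3 -m pendant '[{"rx":0,"ry":0,"rz":1,"tx":-0.4,"ty":-0.7,"tz":0,"grip":1},{"rx":0,"ry":0,"rz":1,"tx":-0.45,"ty":-0.66,"tz":0,"grip":1},{"rx":0,"ry":0,"rz":1,"tx":-0.5,"ty":-0.63,"tz":0,"grip":1},{"rx":0,"ry":0,"rz":1,"tx":-0.54,"ty":-0.6,"tz":0,"grip":1},{"rx":0,"ry":0,"rz":1,"tx":-0.58,"ty":-0.55,"tz":0,"grip":1},{"rx":0,"ry":0,"rz":1,"tx":-0.62,"ty":-0.5,"tz":0,"grip":1},{"rx":0,"ry":0,"rz":1,"tx":-0.65,"ty":-0.47,"tz":0,"grip":1},{"rx":0,"ry":0,"rz":1,"tx":-0.68,"ty":-0.42,"tz":0,"grip":1}]' 30
python3 go.py .5 -.4 .28 90 0
```

```text
time_s: 2.02
ee_pos: [0.3922, 0.0799, 0.3848]
eef_rot: [-3.141, 0.002, 2.589]
force: [0.9, 0.0, -0.6]
grip_width: 0.0008
time_s: 2.68
ee_pos: [0.3788, -0.189, 0.3873]
eef_rot: [3.137, 0.005, 2.002]
force: [0.6, 0.1, -0.4]
grip_width: 0.0005
t 2.68 tcp [ 0.3788 -0.189   0.3873] tip [ 0.3794 -0.1893  0.2903] q [-0.55 -0.05  1.72  0.    1.47 -0.98] F [ 0.6  0.1 -0.4] grip 0.0
target tcp [ 0.5   -0.4    0.377] shift units [-6.06  0.54  0.29] turn units [ 1.000e-02  1.100e-01 -1.632e+01]
```

```bash
sed -i 's/^    else: x=np.cross(y,z)/    else:\n        if flip==1: y=-y\n        x=np.cross(y,z)/' go.py
R='x'; for i in 1 2 3; do python3 -m pendant '[{"rx":0,"ry":0,"rz":1,"tx":0,"ty":0,"tz":0,"grip":1},{"rx":0,"ry":0,"rz":1,"tx":0,"ty":0,"tz":0,"grip":1},{"rx":0,"ry":0,"rz":1,"tx":0,"ty":0,"tz":0,"grip":1},{"rx":0,"ry":0,"rz":1,"tx":0,"ty":0,"tz":0,"grip":1},{"rx":0,"ry":0,"rz":1,"tx":0,"ty":0,"tz":0,"grip":1},{"rx":0,"ry":0,"rz":1,"tx":0,"ty":0,"tz":0,"grip":1},{"rx":0,"ry":0,"rz":1,"tx":0,"ty":0,"tz":0,"grip":1},{"rx":0,"ry":0,"rz":1,"tx":0,"ty":0,"tz":0,"grip":1}]' 30 |tail -3; done
python3 go.py .5 -.4 .28 90 0 1
```

```text
eef_rot: [3.135, 0.003, 1.405]
force: [0.2, -0.6, 1.0]
grip_width: 0.0006
eef_rot: [3.133, -0.001, 0.817]
force: [-0.6, -0.0, 0.0]
grip_width: 0.0005
eef_rot: [3.134, -0.007, 0.23]
force: [-0.4, -0.2, -0.0]
grip_width: 0.0008
t 4.68 tcp [ 0.3765 -0.1954  0.3884] tip [ 0.3773 -0.1959  0.2915] q [-0.57 -0.05  1.71 -0.    1.47  0.78] F [-0.4 -0.2 -0. ] grip 0.001
target tcp [ 0.5   -0.4    0.377] shift units [1.84 5.68 0.34] turn units [ 0.09 -0.11  3.29]
```

```bash
python3 -m pendant '[{"rx":0,"ry":0,"rz":1,"tx":0.3,"ty":0.9,"tz":0,"grip":1},{"rx":0.5,"ry":0,"rz":1,"tx":0.35,"ty":0.9,"tz":0,"grip":1},{"rx":1,"ry":0,"rz":1,"tx":0.4,"ty":0.9,"tz":0,"grip":1},{"rx":1,"ry":0,"rz":0.3,"tx":0.4,"ty":0.9,"tz":0,"grip":1},{"rx":1,"ry":0,"rz":0,"tx":0.5,"ty":0.8,"tz":0,"grip":1},{"rx":1,"ry":0,"rz":0,"tx":0.5,"ty":0.8,"tz":0,"grip":1},{"rx":1,"ry":0,"rz":0,"tx":0.5,"ty":0.8,"tz":0,"grip":1},{"rx":1,"ry":0,"rz":0,"tx":0,"ty":0.5,"tz":0,"grip":1}]' 30
python3 go.py .5 -.44 .24 90 47 1
python3 - <<'E'
from h import *
from scipy.optimize import least_squares
E
```

```text
time_s: 5.35
ee_pos: [0.5132, -0.4477, 0.3583]
eef_rot: [-2.687, -0.009, -0.009]
force: [1.1, 1.6, 0.1]
grip_width: 0.0008
t 5.35 tcp [ 0.5132 -0.4477  0.3583] tip [ 0.5144 -0.4051  0.2712] q [-0.85  0.73  0.8   0.33  1.93  0.8 ] F [1.1 1.6 0.1] grip 0.001
target tcp [ 0.5   -0.511  0.306] shift units [-0.33  1.99  0.47] turn units [ 5.24 -0.18 -0.03]
```

```bash
python3 -m pendant '[{"rx":1,"ry":0,"rz":0,"tx":-0.2,"ty":0.2,"tz":0,"grip":1},{"rx":1,"ry":0,"rz":0,"tx":-0.1,"ty":0.3,"tz":0,"grip":1},{"rx":1,"ry":0,"rz":0,"tx":0,"ty":0.3,"tz":0,"grip":1},{"rx":1,"ry":0,"rz":0,"tx":0,"ty":0.3,"tz":0,"grip":1},{"rx":1,"ry":0,"rz":0,"tx":0,"ty":0.3,"tz":0.1,"grip":1},{"rx":0.3,"ry":0,"rz":0,"tx":0,"ty":0.3,"tz":0.2,"grip":1}]' 30
python3 go.py .5 -.44 .24 90 47 1
```

```text
time_s: 5.85
ee_pos: [0.4994, -0.5, 0.3024]
eef_rot: [-2.294, -0.008, -0.011]
force: [0.4, 0.3, -0.2]
grip_width: 0.0006
t 5.85 tcp [ 0.4994 -0.5     0.3024] tip [ 0.5007 -0.4273  0.2382] q [-0.95  0.99  0.58  0.6   2.22  0.84] F [ 0.4  0.3 -0.2] grip 0.001
target tcp [ 0.5   -0.511  0.306] shift units [ 0.02  0.11 -0.27] turn units [-0.39 -0.2  -0.03]
```

```bash
python3 - <<'E'
from h import *
ims=[]
for n in('top','scene','wrist'):
    c=ctrl.camera(n); im=c['pixels'].copy()
    if n!='wrist':
      for (x,y) in((.382,-.383),(.59,-.454),(.501,-.352)):
        for t in np.arange(0,6.28,.3):
          u,v=proj(c,[x+.0315*np.cos(t),y+.0315*np.sin(t),0]); cv2.circle(im,(int(u+.5),int(v+.5)),0,(255,255,0),-1)
    if n=='top': im=im[170:350,360:560]
    if n=='scene': im=im[250:430,290:490]
    ims.append(cv2.resize(im,(400,360),interpolation=cv2.INTER_CUBIC) if n!='wrist' else cv2.resize(im,(400,300)))
cv2.imwrite('pics/e.png',np.hstack(ims[:2])); cv2.imwrite('pics/ew.png',ims[2])
E
```

```text
(no output)
```

View pics/e.png

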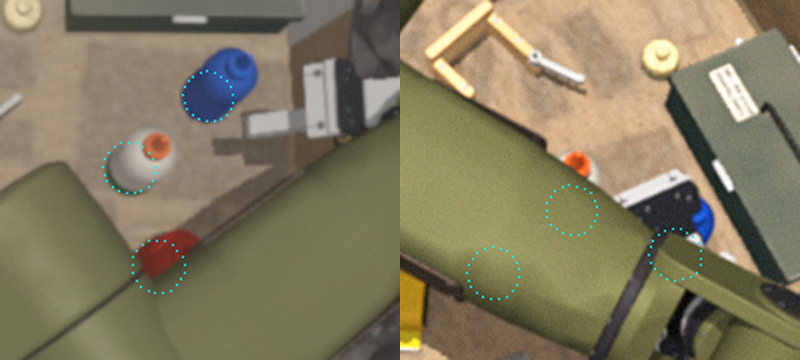

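View pics/ew.png

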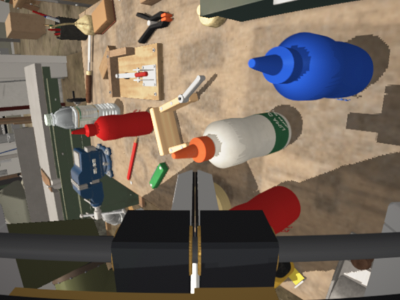

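```bash
cat > kin.py <<'E'
import numpy as np
from scipy.optimize import least_squares
obs=[((1.19436,.30047,1.5216,0,1.3207,-.0666),(.16763,.52366,.3021)),((1.19,.28,1.47,0,1.40,-.14),(.1673,.5227,.3366)),((.66,.19,1.46,0,1.49,-.95),(.3934,.3488,.3858)),((-.55,-.05,1.72,0,1.47,-.98),(.3788,-.189,.3873)),((-.57,-.05,1.71,0,1.47,.78),(.3765,-.1954,.3884)),((-.85,.73,.80,.33,1.93,.80),(.5132,-.4477,.3583)),((-.95,.99,.58,.60,2.22,.84),(.4994,-.5,.3024))]
from scipy.spatial.transform import Rotation as Ro
def fk(p,q,full=False):
    a,h,L2,L3,e,d6=p
    rz=Ro.from_euler('z',q[0]); 
    s=np.array([a,0,h]); el=s+Ro.from_euler('y',q[1]).apply([0,0,L2]); f=Ro.from_euler('y',q[1]+q[2])
    w=el+f.apply([e,0,L3]); t=w+(f*Ro.from_euler('z',q[3])*Ro.from_euler('y',q[4])).apply([0,0,d6])
    return [rz.apply(v) for v in (s,el,w,t)] if full else rz.apply(t)
def fun(p): return np.concatenate([np.array(fk(p,q))-t for q,t in obs]+[0.003*(np.array(p)-[0,.3,.45,.45,0,.2])])
s=least_squares(fun,[0,.3,.45,.45,0,.2]); p=s.x
if __name__=='__main__':
    print(np.round(p,3),np.round(np.abs(s.fun[:21]).max(),4)); print([np.round(v,3).tolist() for v in fk(p,obs[-1][0],True)])
    # IK for target tip
    import sys; sys.argv=['x']
    def Rt(head,a):
        h=np.radians(head);a=np.radians(a); f=np.array([np.cos(h),np.sin(h),0]);u=np.array([0,0,1.]); z=f*np.sin(a)-u*np.cos(a); y=-(f*np.cos(a)+u*np.sin(a)); return np.stack([np.cross(y,z),y,z],1)
    for h,a,tip in ((90,47,(.5,-.43,.02)),(90,47,(.5,-.395,.02)),(75,47,(.5,-.395,.02)),(109,47,(.5,-.39,.02)),(90,47,(.5,-.25,.02)),(109,47,(.49,-.17,.02))):
        T=Rt(h,a)[:,2]; tcp=np.array(tip)-.097*T
        def g(q):
            v=fk(p,[*q,0],True); d=(v[3]-v[2])/p[5]; return np.concatenate([v[3]-tcp,d-T])
        r=least_squares(g,[-.9,.9,.6,.6,2.1]); v=fk(p,[*r.x,0],True); print(h,tip,'q',np.round(r.x,2),'err',round(np.abs(r.fun).max(),4),'elbow',np.round(v[1],3),'wrist',np.round(v[2],3))
        # clearance of forearm line to red bottle top axis
        red=np.array([.382,-.383]); 
        t=np.linspace(0,1,101)[:,None]; L=v[1]+(v[2]-v[1])*t; d=np.linalg.norm(L[:,:2]-red,axis=1); i=d.argmin(); print('  forearm nearest red: horiz',d[i].round(3),'z',L[i,2].round(3))
E
python3 kin.py
```

```text
[0.009 0.321 0.467 0.441 0.103 0.255] 0.0379
[[0.005, -0.007, 0.321], [0.232, -0.325, 0.577], [0.489, -0.684, 0.475], [0.493, -0.492, 0.307]]
90 (0.5, -0.43, 0.02) q [-0.94  1.24  0.6   0.49  1.98] err 0.0 elbow [ 0.265 -0.364  0.473] wrist [ 0.5   -0.688  0.26 ]
  forearm nearest red: horiz 0.084 z 0.429
90 (0.5, -0.395, 0.02) q [-0.92  1.17  0.74  0.49  1.9 ] err 0.0 elbow [ 0.267 -0.349  0.502] wrist [ 0.5   -0.653  0.26 ]
  forearm nearest red: horiz 0.07 z 0.442
75 (0.5, -0.395, 0.02) q [-0.98  1.08  0.93  0.59  1.71] err 0.0 elbow [ 0.235 -0.349  0.541] wrist [ 0.433 -0.644  0.26 ]
  forearm nearest red: horiz 0.103 z 0.454
109 (0.5, -0.39, 0.02) q [-0.83  1.27  0.53  0.35  2.09] err 0.0 elbow [ 0.308 -0.335  0.46 ] wrist [ 0.584 -0.634  0.26 ]
  forearm nearest red: horiz 0.021 z 0.418
90 (0.5, -0.25, 0.02) q [-0.79  0.97  1.16  0.54  1.64] err 0.0 elbow [ 0.277 -0.282  0.584] wrist [ 0.5   -0.508  0.26 ]
  forearm nearest red: horiz 0.003 z 0.435
109 (0.49, -0.17, 0.02) q [-0.62  0.96  1.18  0.44  1.7 ] err 0.0 elbow [ 0.319 -0.23   0.587] wrist [ 0.574 -0.414  0.26 ]
  forearm nearest red: horiz 0.087 z 0.44
```

```bash
python3 - <<'E'
from h import *
ct=ctrl.camera('top');cs=ctrl.camera('scene')
for px in ((550,165),(495,400),(500,300),(560,300)):
    for z in (-.8,-.4,0,.2,.4,.7):
        P=onz(ct,*px,z); print(px,z,np.round(P[:2],2),np.round(proj(cs,P)))
cv2.imwrite('pics/f.png',cs['pixels'])
E
```

```text
(550, 165) -0.8 [ 1.   -1.04] [566. 523.]
(550, 165) -0.4 [ 0.87 -0.86] [551. 492.]
(550, 165) 0 [ 0.73 -0.69] [528. 440.]
(550, 165) 0.2 [ 0.66 -0.6 ] [509. 401.]
(550, 165) 0.4 [ 0.59 -0.51] [483. 346.]
(550, 165) 0.7 [ 0.49 -0.38] [415. 208.]
(495, 400) -0.8 [ 0.09 -0.76] [306. 569.]
(495, 400) -0.4 [ 0.12 -0.64] [290. 535.]
(495, 400) 0 [ 0.15 -0.51] [266. 480.]
(495, 400) 0.2 [ 0.17 -0.45] [248. 438.]
(495, 400) 0.4 [ 0.18 -0.39] [223. 380.]
(495, 400) 0.7 [ 0.2 -0.3] [167. 237.]
(500, 300) -0.8 [ 0.46 -0.79] [406. 532.]
(500, 300) -0.4 [ 0.43 -0.66] [391. 498.]
(500, 300) 0 [ 0.39 -0.53] [366. 444.]
(500, 300) 0.2 [ 0.37 -0.47] [348. 404.]
(500, 300) 0.4 [ 0.35 -0.4 ] [322. 347.]
(500, 300) 0.7 [ 0.32 -0.31] [261. 209.]
(560, 300) -0.8 [ 0.46 -1.03] [436. 596.]
(560, 300) -0.4 [ 0.42 -0.86] [421. 563.]
(560, 300) 0 [ 0.39 -0.69] [395. 509.]
(560, 300) 0.2 [ 0.37 -0.6 ] [376. 467.]
(560, 300) 0.4 [ 0.35 -0.51] [349. 408.]
(560, 300) 0.7 [ 0.32 -0.38] [283. 260.]
```

View pics/f.png

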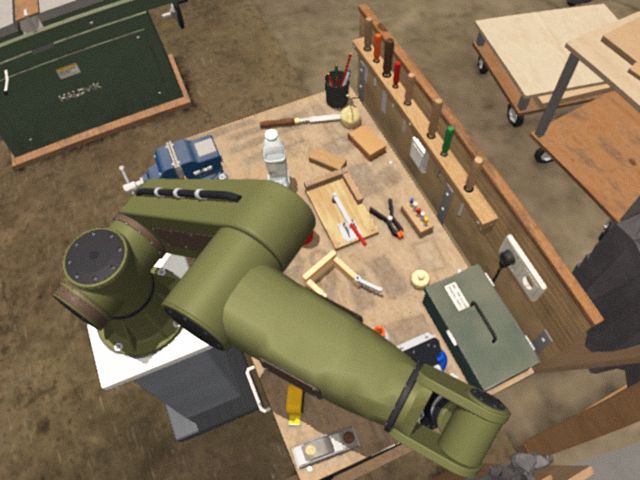

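```bash
python3 go.py .5 -.43 .05 90 47 1; python3 -m pendant '[{"rx":-0.2,"ry":-0.1,"rz":0,"tx":0,"ty":0.7,"tz":0.6,"grip":1},{"rx":-0.2,"ry":0,"rz":0,"tx":0,"ty":0.7,"tz":0.65,"grip":1},{"rx":0,"ry":0,"rz":0,"tx":0,"ty":0.7,"tz":0.65,"grip":1}]' 30;python3 go.py .5 -.43 .05 90 47 1
```

```text
t 6.1 tcp [ 0.5003 -0.4981  0.3055] tip [ 0.5016 -0.4259  0.2408] q [-0.95  0.98  0.58  0.59  2.22  0.84] F [-0.9 -0.4  0.9] grip 0.001
target tcp [ 0.5   -0.501  0.116] shift units [-0.05  3.57  3.11] turn units [-0.28 -0.19  0.01]
time_s: 6.35
ee_pos: [0.5036, -0.4996, 0.2052]
eef_rot: [-2.355, -0.02, 0.001]
force: [1.7, 1.0, 0.3]
grip_width: 0.0004
t 6.35 tcp [ 0.5036 -0.4996  0.2052] tip [ 0.5049 -0.431   0.1367] q [-0.94  1.03  0.7   0.5   2.03  0.7 ] F [1.7 1.  0.3] grip 0.0
target tcp [ 0.5   -0.501  0.116] shift units [-0.13  1.6   1.55] turn units [ 0.49 -0.19  0.21]
```

```bash
python3 -m pendant '[{"rx":0,"ry":0,"rz":0,"tx":0,"ty":0.6,"tz":0.5,"grip":1},{"rx":0,"ry":0,"rz":0,"tx":0,"ty":0.4,"tz":0.4,"grip":1}]' 30;python3 go.py .5 -.43 .02 90 47 1
```

```text
time_s: 6.52
ee_pos: [0.5055, -0.5012, 0.1509]
eef_rot: [-2.361, -0.021, 0.004]
force: [-0.2, 0.4, -0.6]
grip_width: 0.0003
t 6.52 tcp [ 0.5055 -0.5012  0.1509] tip [ 0.5067 -0.433   0.082 ] q [-0.94  1.08  0.72  0.48  1.96  0.66] F [-0.2  0.4 -0.6] grip 0.0
target tcp [ 0.5   -0.501  0.086] shift units [-0.17  1.13  1.15] turn units [ 0.57 -0.18  0.26]
```

```bash
python3 -m pendant '[{"rx":0.3,"ry":-0.1,"rz":0.2,"tx":-0.1,"ty":0.45,"tz":0.45,"grip":1},{"rx":0.3,"ry":-0.1,"rz":0.2,"tx":-0.05,"ty":0.35,"tz":0.35,"grip":1},{"rx":0,"ry":0,"rz":0,"tx":0,"ty":0.25,"tz":0.25,"grip":1},{"rx":0,"ry":0,"rz":0,"tx":0,"ty":0,"tz":0,"grip":1}]' 30;python3 go.py .502 -.43 .02 90 47 1
python3 - <<'E'
from h import *
ims=[]
for n in('top','scene','wrist'):
    c=ctrl.camera(n); im=c['pixels'].copy()
    if n=='top': im=im[170:350,360:560]
    if n=='scene': im=im[250:430,290:490]
    ims.append(cv2.resize(im,(400,360),interpolation=cv2.INTER_CUBIC) if n!='wrist' else im)
cv2.imwrite('pics/g.png',np.hstack(ims[:2])); cv2.imwrite('pics/gw.png',ims[2])
E
```

```text
time_s: 6.85
ee_pos: [0.5019, -0.4984, 0.0909]
eef_rot: [-2.327, 0.007, -0.001]
force: [0.7, 1.4, -0.4]
grip_width: 0.0003
t 6.85 tcp [ 0.5019 -0.4984  0.0909] tip [ 0.5015 -0.4278  0.0243] q [-0.94  1.16  0.73  0.47  1.92  0.64] F [ 0.7  1.4 -0.4] grip 0.0
target tcp [ 0.502 -0.501  0.086] shift units [0.   0.13 0.03] turn units [ 0.08  0.07 -0.08]
```

View pics/g.png

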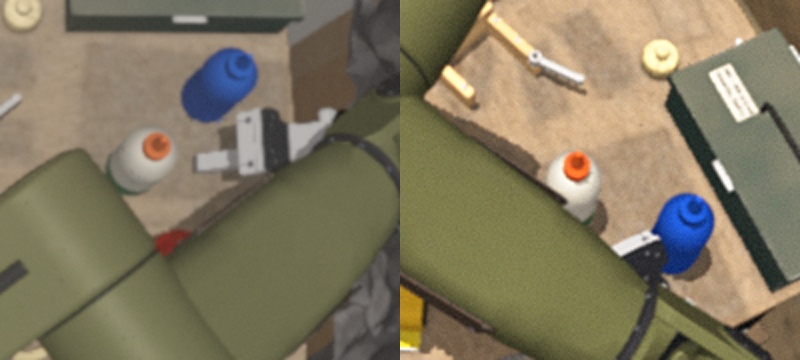

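View pics/gw.png

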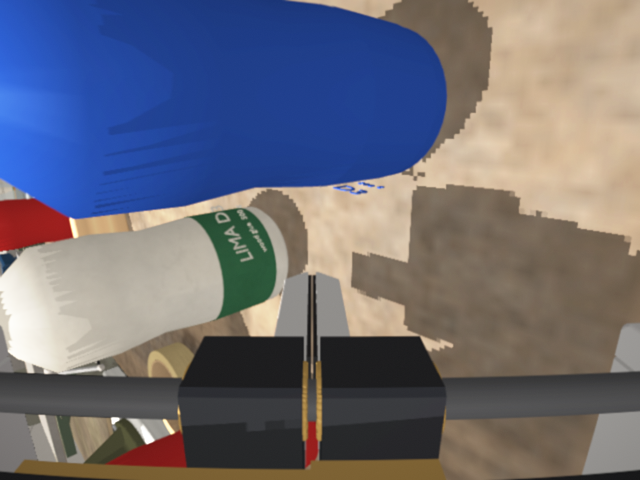

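```bash
python3 - <<'E'
from h import *
c=ctrl.camera('wrist')
for p in ((289,260),(283,225),(262,207),(286,280),(275,297)):
    print(p,np.round(onz(c,*p,0),4))
for b in ((.501,-.352),(.504,-.352)):
  print(b,[np.round(proj(c,[b[0]+.0315*np.sin(t),b[1]-.0315*np.cos(t),0])).tolist() for t in (-.9,-.5,0,.5,.9)])
print('tip',proj(c,[.5015,-.4278,.0243]))
E
```

```text
(289, 260) [ 0.4986 -0.3807  0.    ]
(283, 225) [ 0.5196 -0.3757  0.    ]
(262, 207) [ 0.5276 -0.3553  0.    ]
(286, 280) [ 0.4847 -0.3774  0.    ]
(275, 297) [ 0.4695 -0.3658  0.    ]
(0.501, -0.352) [[280.0, 290.0], [288.0, 279.0], [292.0, 257.0], [287.0, 232.0], [278.0, 214.0]]
(0.504, -0.352) [[280.0, 285.0], [288.0, 275.0], [292.0, 253.0], [287.0, 227.0], [278.0, 209.0]]
tip (np.float64(314.06041829823687), np.float64(288.7398703990983))
```

```bash
python3 -m pendant '[{"rx":0.08,"ry":0.07,"rz":-0.08,"tx":-0.04,"ty":0.07,"tz":0.1,"grip":1},{"rx":0,"ry":0,"rz":0,"tx":-0.02,"ty":-0.15,"tz":0.18,"grip":1},{"rx":0,"ry":0,"rz":0,"tx":0,"ty":-0.15,"tz":0.18,"grip":1},{"rx":0,"ry":0,"rz":0,"tx":0,"ty":-0.15,"tz":0.18,"grip":1},{"rx":0,"ry":0,"rz":0,"tx":0,"ty":0,"tz":0,"grip":1}]' 30;python3 go.py .4995 -.389 .02 90 47 1
```

```text
time_s: 7.47
ee_pos: [0.5004, -0.471, 0.0939]
eef_rot: [-2.332, -0.012, -0.001]
force: [-0.2, 1.3, -0.8]
grip_width: 0.0008
t 7.47 tcp [ 0.5004 -0.471   0.0939] tip [ 0.5013 -0.4008  0.027 ] q [-0.92  1.09  0.86  0.48  1.85  0.62] F [-0.2  1.3 -0.8] grip 0.001
target tcp [ 0.5   -0.46   0.086] shift units [-0.03 -0.05  0.33] turn units [ 0.16 -0.13  0.12]
```

```bash
python3 -m pendant '[{"rx":0.08,"ry":-0.1,"rz":0.1,"tx":-0.03,"ty":0.04,"tz":0.18,"grip":1},{"rx":0.06,"ry":0,"rz":0,"tx":0,"ty":-0.03,"tz":0.15,"grip":1},{"rx":0,"ry":0,"rz":0,"tx":0,"ty":-0.1,"tz":0.15,"grip":1},{"rx":0,"ry":0,"rz":0,"tx":0,"ty":0,"tz":0,"grip":1}]' 30;python3 go.py .4995 -.34 .02 90 47 1
```

```text
time_s: 7.8
ee_pos: [0.4992, -0.4548, 0.0839]
eef_rot: [-2.324, -0.004, -0.001]
force: [-0.5, 0.5, 0.3]
grip_width: 0.0004
t 7.8 tcp [ 0.4992 -0.4548  0.0839] tip [ 0.4995 -0.384   0.0176] q [-0.91  1.08  0.92  0.48  1.82  0.62] F [-0.5  0.5  0.3] grip 0.0
target tcp [ 0.5   -0.411  0.086] shift units [ 0.01 -0.79  0.76] turn units [ 0.04 -0.05  0.03]
```

```bash
python3 -m pendant '[{"rx":0,"ry":0,"rz":0,"tx":0,"ty":-0.13,"tz":0.16,"grip":1},{"rx":0,"ry":0,"rz":0,"tx":0,"ty":-0.13,"tz":0.16,"grip":1},{"rx":0,"ry":0,"rz":0,"tx":0,"ty":-0.13,"tz":0.16,"grip":1},{"rx":0,"ry":0,"rz":0,"tx":0,"ty":-0.1,"tz":0.1,"grip":1},{"rx":0,"ry":0,"rz":0,"tx":0,"ty":0,"tz":0,"grip":1}]' 30;python3 go.py .4995 -.34 .02 90 47 1
cat > look.py <<'E'
from h import *
import sys
ims=[]
for n,b in(('top',(290,190,490,340)),('scene',(290,235,490,385)),('wrist',None)):
    c=ctrl.camera(n); im=c['pixels'].copy()
    if b: im=cv2.resize(im[b[1]:b[3],b[0]:b[2]],(400,300),interpolation=cv2.INTER_CUBIC)
    else: im=cv2.resize(im,(400,300))
    ims.append(im)
cv2.imwrite(sys.argv[1],np.vstack([np.hstack(ims[:2]),np.hstack([ims[2],ims[2]*0])]))
E
python3 look.py pics/h.png
```

```text
time_s: 8.22
ee_pos: [0.4987, -0.4269, 0.0836]
eef_rot: [-2.328, -0.007, -0.005]
force: [-0.8, 0.1, 0.1]
grip_width: 0.0006
t 8.22 tcp [ 0.4987 -0.4269  0.0836] tip [ 0.4995 -0.3565  0.0169] q [-0.89  1.02  1.02  0.49  1.76  0.61] F [-0.8  0.1  0.1] grip 0.001
target tcp [ 0.5   -0.411  0.086] shift units [ 0.02 -0.32  0.25] turn units [ 0.1  -0.12  0.03]
```

View pics/h.png

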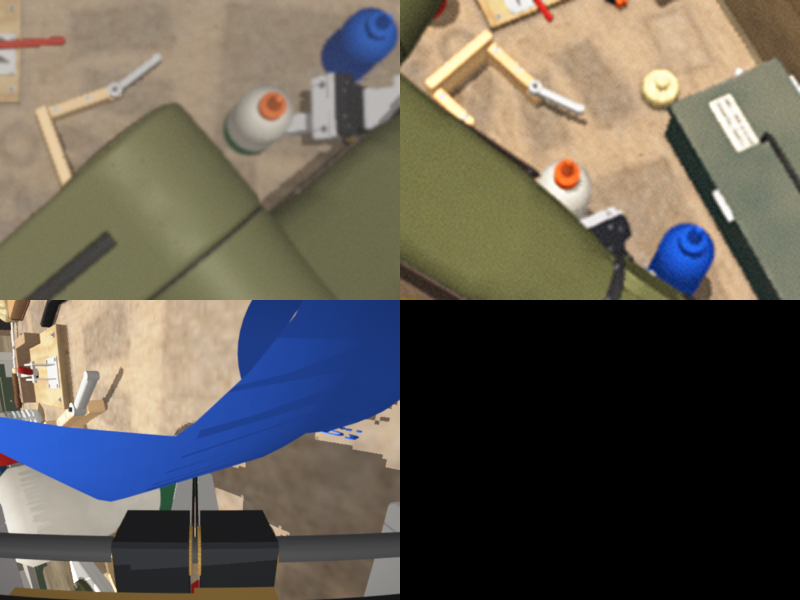

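```bash
cat > blue.py <<'E'
from h import *
for n,b in(('scene',(400,330,460,400)),('top',(440,180,500,245))):
    c=ctrl.camera(n); m=cv2.inRange(cv2.cvtColor(c['pixels'],cv2.COLOR_BGR2HSV),(105,140,40),(125,255,255)); k=m[b[1]:b[3],b[0]:b[2]]; ys,xs=np.nonzero(k); print(n,len(xs),(xs.min()+b[0],xs.max()+b[0],ys.min()+b[1],ys.max()+b[1]),xs.mean().round(2),ys.mean().round(2))
E
python3 blue.py
python3 -m pendant '[{"rx":0.05,"ry":-0.05,"rz":0,"tx":0,"ty":-0.13,"tz":0.13,"grip":1},{"rx":0,"ry":0,"rz":0,"tx":0,"ty":0,"tz":0,"grip":1}]' 30; python3 blue.py
```

```text
scene 754 (np.int64(414), np.int64(446), np.int64(347), np.int64(382)) 31.31 33.46
top 598 (np.int64(457), np.int64(487), np.int64(195), np.int64(228)) 33.34 28.94
time_s: 8.63
ee_pos: [0.4984, -0.4201, 0.083]
eef_rot: [-2.324, -0.004, -0.003]
force: [0.2, 0.6, 0.1]
grip_width: 0.0006
scene 709 (np.int64(416), np.int64(446), np.int64(347), np.int64(380)) 31.75 32.66
top 665 (np.int64(454), np.int64(487), np.int64(195), np.int64(228)) 32.14 30.15
```

```bash
python3 -m pendant '[{"rx":0,"ry":0,"rz":0,"tx":0,"ty":-0.14,"tz":0.16,"grip":1},{"rx":0,"ry":0,"rz":0,"tx":0,"ty":-0.14,"tz":0.16,"grip":1},{"rx":0,"ry":0,"rz":0,"tx":0,"ty":-0.14,"tz":0.16,"grip":1},{"rx":0,"ry":0,"rz":0,"tx":0,"ty":-0.14,"tz":0.15,"grip":1},{"rx":0,"ry":0,"rz":0,"tx":0,"ty":-0.14,"tz":0.15,"grip":1},{"rx":0,"ry":0,"rz":0,"tx":0,"ty":-0.1,"tz":0.1,"grip":1},{"rx":0,"ry":0,"rz":0,"tx":0,"ty":0,"tz":0,"grip":1}]' 30;python3 go.py .4995 -.247 .02 90 47 1; python3 look.py pics/i.png;python3 blue.py
```

```text
time_s: 9.32
ee_pos: [0.4984, -0.3712, 0.0833]
eef_rot: [-2.328, -0.006, -0.005]
force: [0.8, -0.8, -1.0]
grip_width: 0.0003
t 9.32 tcp [ 0.4984 -0.3712  0.0833] tip [ 0.4991 -0.3008  0.0167] q [-0.84  0.94  1.18  0.52  1.67  0.61] F [ 0.8 -0.8 -1. ] grip 0.0
target tcp [ 0.5   -0.318  0.086] shift units [ 0.02 -0.97  0.92] turn units [ 0.1  -0.11  0.02]
scene 430 (np.int64(420), np.int64(446), np.int64(347), np.int64(372)) 34.59 27.99
top 686 (np.int64(453), np.int64(487), np.int64(195), np.int64(228)) 31.53 30.35
```

View pics/i.png

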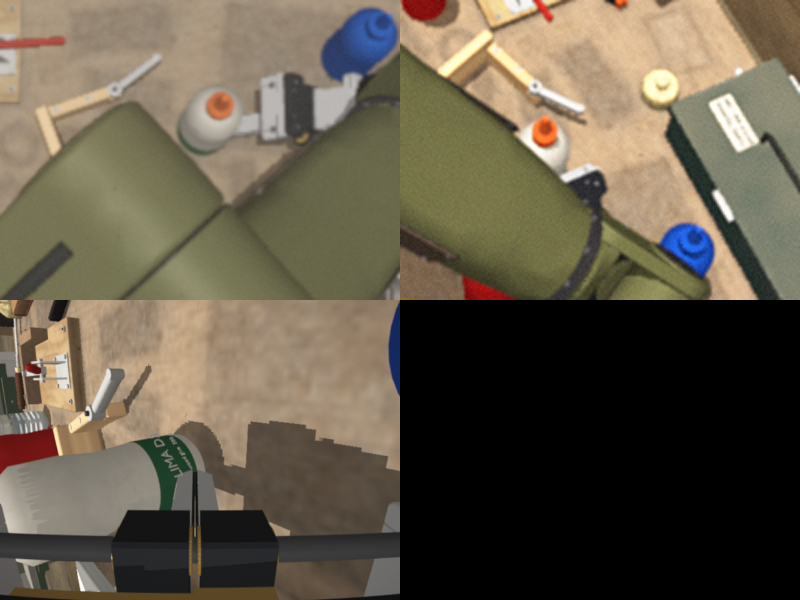

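```bash
python3 ov.py .4995 -.2605 pics/j.png; python3 - <<'E'
from h import *
c=ctrl.camera('wrist'); im=c['pixels'].copy()
for t in np.arange(0,6.28,.15):
    u,v=proj(c,[.4995+.0315*np.cos(t),-.2605+.0315*np.sin(t),0]); cv2.circle(im,(int(u+.5),int(v+.5)),1,(255,0,255),-1)
cv2.imwrite('pics/jw.png',im[150:400,150:450])
E
```

```text
(no output)
```

View pics/j.png

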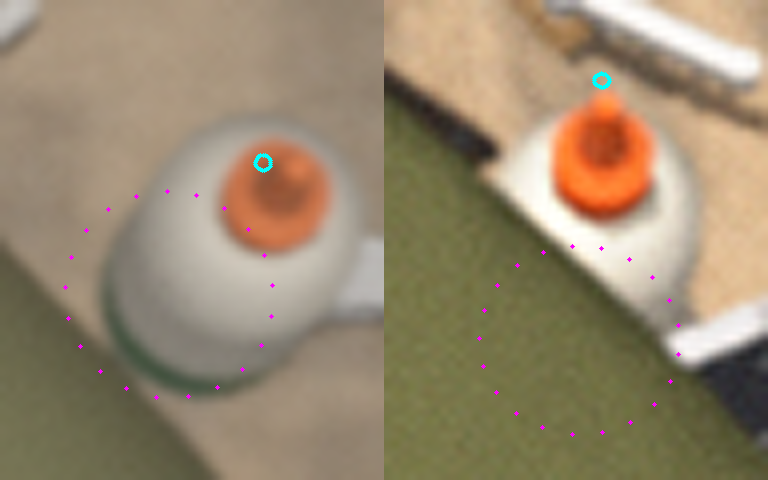

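View pics/jw.png

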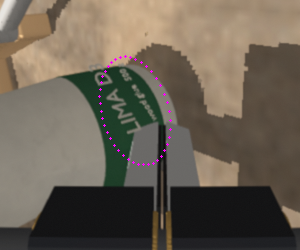

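```bash
python3 -m pendant '[{"rx":0.05,"ry":-0.05,"rz":0,"tx":0.02,"ty":-0.14,"tz":0.15,"grip":1},{"rx":0,"ry":0,"rz":0,"tx":0,"ty":-0.14,"tz":0.15,"grip":1},{"rx":0,"ry":0,"rz":0,"tx":0.01,"ty":-0.14,"tz":0.15,"grip":1},{"rx":0,"ry":0,"rz":0,"tx":0.01,"ty":-0.14,"tz":0.15,"grip":1},{"rx":0,"ry":0,"rz":0,"tx":0.01,"ty":-0.14,"tz":0.15,"grip":1},{"rx":0,"ry":0,"rz":0,"tx":0.01,"ty":-0.1,"tz":0.1,"grip":1},{"rx":0,"ry":0,"rz":0,"tx":0,"ty":-0.05,"tz":0.05,"grip":1},{"rx":0,"ry":0,"rz":0,"tx":0,"ty":0,"tz":0,"grip":1}]' 30;python3 go.py .502 -.2365 .02 90 47 1; python3 look.py pics/k.png
```

```text
time_s: 10.38
ee_pos: [0.5009, -0.3178, 0.0834]
eef_rot: [-2.326, -0.004, -0.003]
force: [-0.1, -1.0, -1.7]
grip_width: 0.0002
t 10.38 tcp [ 0.5009 -0.3178  0.0834] tip [ 0.5014 -0.2471  0.0169] q [-0.78  0.87  1.31  0.55  1.59  0.62] F [-0.1 -1.  -1.7] grip 0.0
target tcp [ 0.502 -0.307  0.086] shift units [ 0.03 -0.23  0.14] turn units [ 0.07 -0.08  0.01]
```

View pics/k.png

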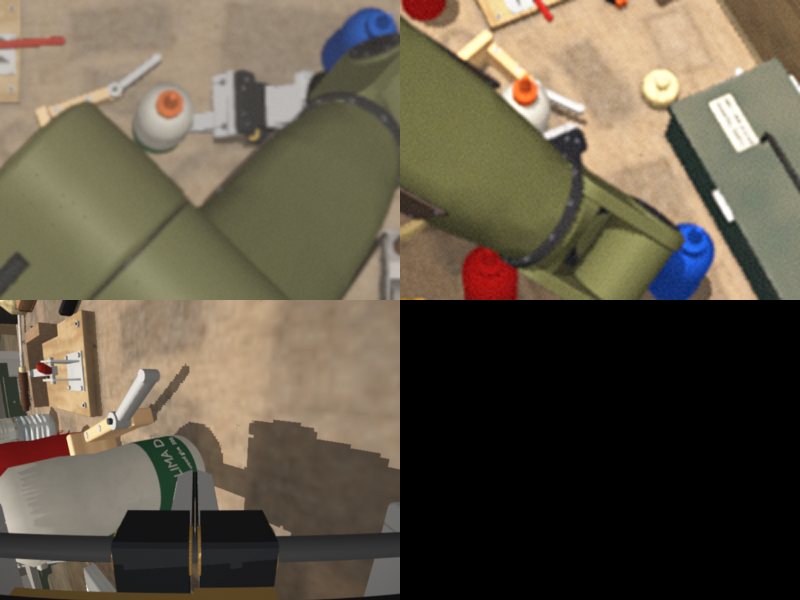

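```bash
python3 -m pendant '[{"rx":0,"ry":0,"rz":0,"tx":0,"ty":0.2,"tz":-0.3,"grip":1},{"rx":0,"ry":0,"rz":0,"tx":0,"ty":0.35,"tz":-0.4,"grip":1},{"rx":0,"ry":0,"rz":0,"tx":0,"ty":0.2,"tz":-0.2,"grip":1}]' 30;python3 go.py .521 -.274 .022 109 47 1
```

```text
time_s: 10.78
ee_pos: [0.5009, -0.3653, 0.0864]
eef_rot: [-2.324, -0.004, -0.002]
force: [-0.5, 0.3, -0.7]
grip_width: 0.0003
t 10.78 tcp [ 0.5009 -0.3653  0.0864] tip [ 0.5012 -0.2945  0.0201] q [-0.83  0.93  1.19  0.52  1.67  0.62] F [-0.5  0.3 -0.7] grip 0.0
target tcp [ 0.544 -0.341  0.088] shift units [ 1.08 -0.44  0.42] turn units [ 0.05 -3.52 -3.22]
```

```bash
python3 -m pendant '[{"rx":0,"ry":0,"rz":0,"tx":0,"ty":-0.6,"tz":-0.7,"grip":1},{"rx":0,"ry":0,"rz":0,"tx":0,"ty":-0.7,"tz":-0.7,"grip":1},{"rx":0,"ry":0,"rz":0,"tx":0,"ty":-0.7,"tz":-0.7,"grip":1},{"rx":0,"ry":0,"rz":0,"tx":0,"ty":-0.7,"tz":-0.7,"grip":1},{"rx":0,"ry":0,"rz":0,"tx":0,"ty":-0.7,"tz":-0.7,"grip":1},{"rx":0,"ry":0,"rz":0,"tx":0,"ty":-0.7,"tz":-0.7,"grip":1},{"rx":0,"ry":0,"rz":0,"tx":0,"ty":-0.6,"tz":-0.6,"grip":0.36},{"rx":0,"ry":0,"rz":0,"tx":0,"ty":0,"tz":0,"grip":0.36}]' 30;python3 go.py .53 -.30 .23 109 30 2
```

```text
time_s: 11.45
ee_pos: [0.4978, -0.3817, 0.3628]
eef_rot: [-2.317, 0.003, -0.005]
force: [0.0, -0.3, 0.8]
grip_width: 0.0103
t 11.45 tcp [ 0.4978 -0.3817  0.3628] tip [ 0.498  -0.3105  0.297 ] q [-0.85  0.68  0.96  0.6   2.1   0.88] F [ 0.  -0.3  0.8] grip 0.01
target tcp [ 0.546 -0.346  0.314] shift units [1.2  0.28 1.49] turn units [ -1.05  -5.92 -26.03]
```

```bash
for i in 1 2 3; do python3 -m pendant '[{"rx":-0.04,"ry":-0.23,"rz":-1,"tx":0,"ty":0,"tz":0,"grip":0.36},{"rx":-0.04,"ry":-0.23,"rz":-1,"tx":0,"ty":0,"tz":0,"grip":0.36},{"rx":-0.04,"ry":-0.23,"rz":-1,"tx":0,"ty":0,"tz":0,"grip":0.36},{"rx":-0.04,"ry":-0.23,"rz":-1,"tx":0,"ty":0,"tz":0,"grip":0.36},{"rx":-0.04,"ry":-0.23,"rz":-1,"tx":0,"ty":0,"tz":0,"grip":0.36},{"rx":-0.04,"ry":-0.23,"rz":-1,"tx":0,"ty":0,"tz":0,"grip":0.36},{"rx":-0.04,"ry":-0.23,"rz":-1,"tx":0,"ty":0,"tz":0,"grip":0.36},{"rx":-0.04,"ry":-0.23,"rz":-1,"tx":0,"ty":0,"tz":0,"grip":0.36}]' 30 | grep -v force; done; python3 go.py .53 -.30 .23 109 30 2; python3 look.py pics/l.png
```

```text
time_s: 12.12
ee_pos: [0.4966, -0.384, 0.3641]
eef_rot: [-2.425, -0.316, 0.508]
grip_width: 0.0298
time_s: 12.78
ee_pos: [0.4961, -0.386, 0.3602]
eef_rot: [-2.706, -0.532, 1.125]
grip_width: 0.0301
time_s: 13.45
ee_pos: [0.4955, -0.3879, 0.3565]
eef_rot: [-3.098, -0.545, 1.828]
grip_width: 0.0301
t 13.45 tcp [ 0.4955 -0.3879  0.3565] tip [ 0.4787 -0.3404  0.2737] q [-0.78  0.66  0.94  0.25  2.04 -1.  ] F [ 0.2  0.1 -0.1] grip 0.03
target tcp [ 0.546 -0.346  0.314] shift units [0.04 1.54 1.21] turn units [-0.08 -0.32 -0.9 ]
```

View pics/l.png

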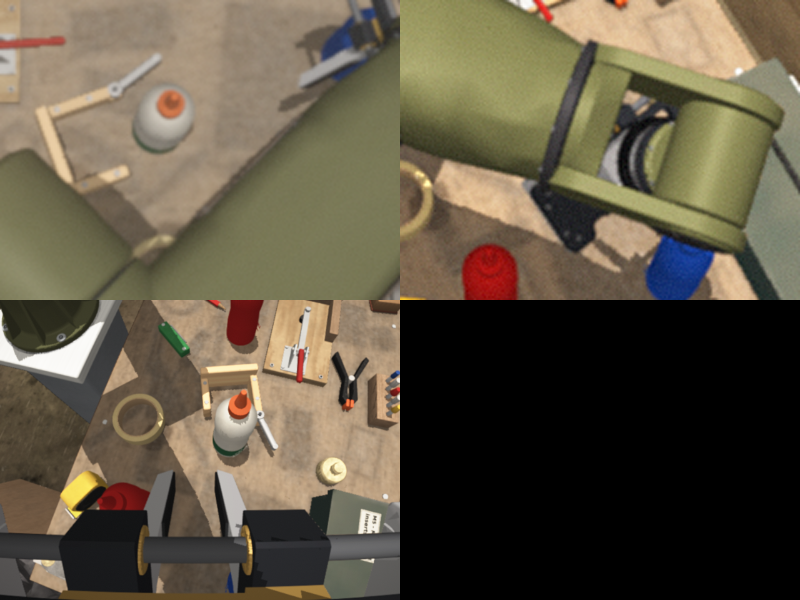

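```bash
cat > bay.py <<'E'
from h import *
import sys
O=np.array([.478,-.1308]);t=np.radians(109.2);ex=np.array([np.cos(t),np.sin(t)]);ey=np.array([-ex[1],ex[0]])
def w(x,y,z): return [*(O+ex*x/1000+ey*y/1000),z/1000]
def bayxy(p): d=np.array(p[:2])-O; return (d@ex*1000).round(1),(d@ey*1000).round(1)
if __name__=='__main__':
    b=np.array([float(v) for v in sys.argv[1:3]]); print('bottle bay',bayxy(b)); out=[]
    for n,box,s in(('top',(300,195,430,285),6),('wrist',None,1.25)):
        c=ctrl.camera(n); im=c['pixels']
        if box is None:
            u,v=proj(c,[*b,.03]); box=(max(0,int(u)-160),max(0,int(v)-180),int(u)+150,int(v)+80); s=2.5
        im=cv2.resize(im[box[1]:box[3],box[0]:box[2]],None,fx=s,fy=s,interpolation=cv2.INTER_CUBIC)
        def pt(P): u,v=proj(c,P); return int((u+.5-box[0])*s),int((v+.5-box[1])*s)
        def poly(ps,col):
            for a,d in zip(ps,ps[1:]): cv2.line(im,pt(a),pt(d),col,1)
        poly([w(31.5,y,56) for y in(-54,54)],(0,0,255)); poly([w(31.5,-40,40),w(-46,-40,40),w(-46,-54,40)],(0,0,255)); poly([w(31.5,40,40),w(-34,40,40),w(-34,54,40)],(0,0,255))
        cv2.circle(im,pt(w(-52,-47,42)),3,(255,0,0),-1)
        a=np.arange(0,6.4,.2); poly([[b[0]+.0315*np.cos(q),b[1]+.0315*np.sin(q),0] for q in a],(255,0,255))
        cv2.circle(im,pt([*b,.199]),3,(255,255,0),-1)
        cv2.imwrite(f'{sys.argv[3]}_{n}.png',im)
E
python3 bay.py .5015 -.217 pics/m
```

```text
bottle bay (np.float64(-89.1), np.float64(6.2))
```

View pics/m_top.png

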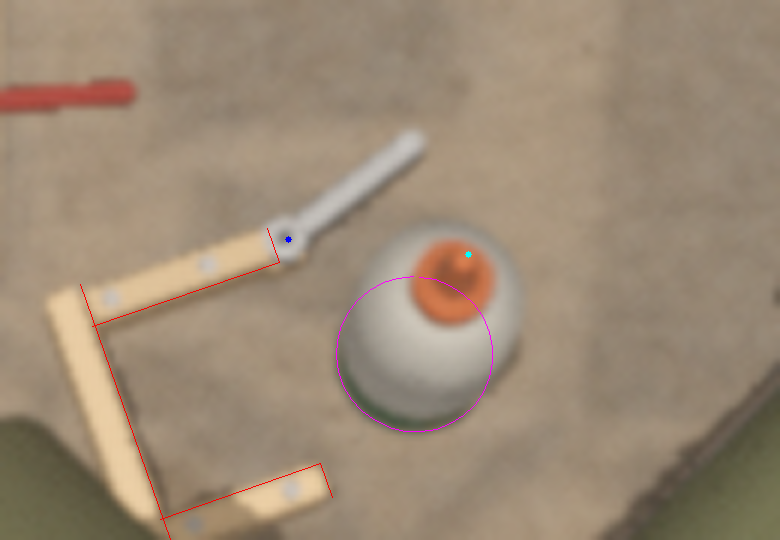

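View pics/m_wrist.png

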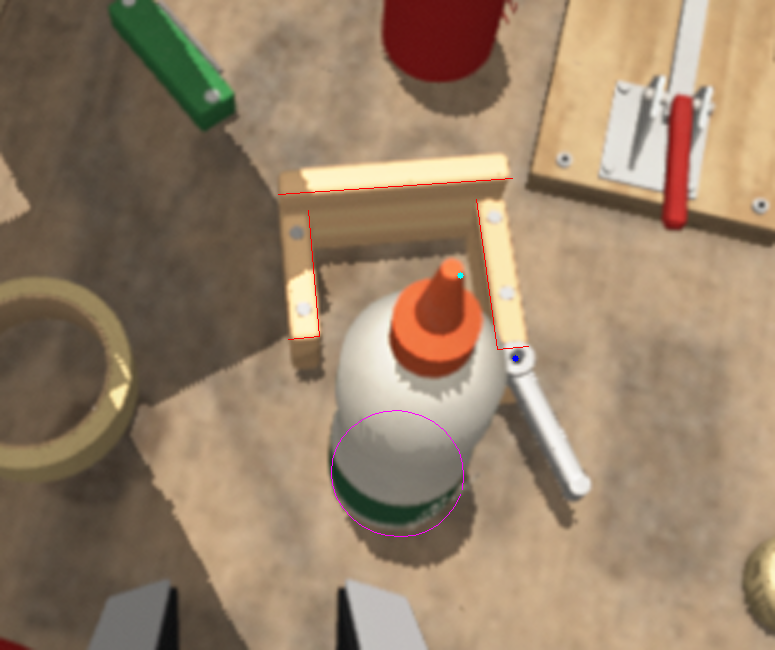

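```bash
python3 go.py .5226 -.274 .20 109.2 30 2; python3 -m pendant '[{"rx":0,"ry":-0.1,"rz":-0.3,"tx":0.3,"ty":0.5,"tz":0.4,"grip":0.36},{"rx":0,"ry":-0.1,"rz":-0.3,"tx":0.3,"ty":0.5,"tz":0.5,"grip":0.36},{"rx":0,"ry":-0.1,"rz":-0.3,"tx":0.3,"ty":0.5,"tz":0.6,"grip":0.36},{"rx":0,"ry":0,"rz":0,"tx":0.1,"ty":0.2,"tz":0.5,"grip":0.36}]' 30;python3 go.py .5226 -.274 .06 109.2 30 2
```

```text
t 13.7 tcp [ 0.4956 -0.3878  0.3568] tip [ 0.4787 -0.3402  0.274 ] q [-0.78  0.66  0.94  0.25  2.04 -0.99] F [ 0.4 -0.7  0.6] grip 0.03
target tcp [ 0.539 -0.32   0.284] shift units [0.24 1.57 2.2 ] turn units [-0.05 -0.34 -1.03]
time_s: 14.03
ee_pos: [0.5378, -0.2974, 0.3067]
eef_rot: [-3.131, -0.524, 1.883]
force: [0.8, 0.1, -0.7]
grip_width: 0.0301
t 14.03 tcp [ 0.5378 -0.2974  0.3067] tip [ 0.5219 -0.2516  0.2227] q [-0.64  0.62  1.11  0.3   1.85 -0.94] F [ 0.8  0.1 -0.7] grip 0.03
target tcp [ 0.539 -0.32   0.144] shift units [-2.5  -0.12  3.26] turn units [ 0.02 -0.   -0.28]
```

```bash
python3 -m pendant '[{"rx":0,"ry":0,"rz":-0.15,"tx":-0.5,"ty":0,"tz":-0.27,"grip":0.36},{"rx":0,"ry":0,"rz":-0.1,"tx":-0.35,"ty":-0.03,"tz":0.5,"grip":0.36},{"rx":0,"ry":0,"rz":0,"tx":-0.4,"ty":-0.03,"tz":0.7,"grip":0.36},{"rx":0,"ry":0,"rz":0,"tx":-0.4,"ty":0,"tz":0.7,"grip":0.36},{"rx":0,"ry":0,"rz":0,"tx":-0.4,"ty":0,"tz":0.7,"grip":0.36}]' 30;python3 go.py .5226 -.274 .02 109.2 30 2
```

```text
time_s: 14.45
ee_pos: [0.5443, -0.3173, 0.1829]
eef_rot: [-3.138, -0.524, 1.9]
force: [0.3, -0.9, 0.5]
grip_width: 0.0299
t 14.45 tcp [ 0.5443 -0.3173  0.1829] tip [ 0.5284 -0.2715  0.0988] q [-0.66  0.76  1.17  0.28  1.66 -1.03] F [ 0.3 -0.9  0.5] grip 0.03
target tcp [ 0.539 -0.32   0.104] shift units [-1.   -0.15  1.7 ] turn units [-0.   -0.   -0.08]
```

```bash
python3 -m pendant '[{"rx":0,"ry":0,"rz":0,"tx":-0.35,"ty":-0.1,"tz":0.6,"grip":0.36},{"rx":0,"ry":0,"rz":0,"tx":-0.3,"ty":-0.05,"tz":0.5,"grip":0.36},{"rx":0,"ry":0,"rz":0,"tx":-0.15,"ty":0,"tz":0.3,"grip":0.36},{"rx":0,"ry":0,"rz":0,"tx":0,"ty":0,"tz":0,"grip":0.36}]' 30;python3 go.py .5226 -.274 .015 109.2 30 2;python3 look.py pics/n.png
```

```text
time_s: 14.78
ee_pos: [0.536, -0.3176, 0.1078]
eef_rot: [-3.127, -0.534, 1.887]
force: [0.6, 0.2, 0.2]
grip_width: 0.0299
t 14.78 tcp [ 0.536  -0.3176  0.1078] tip [ 0.5193 -0.2712  0.0243] q [-0.67  0.84  1.22  0.27  1.55 -1.06] F [0.6 0.2 0.2] grip 0.03
target tcp [ 0.539 -0.32   0.099] shift units [-0.17  0.05  0.15] turn units [-0.07 -0.15 -0.23]
```

View pics/n.png

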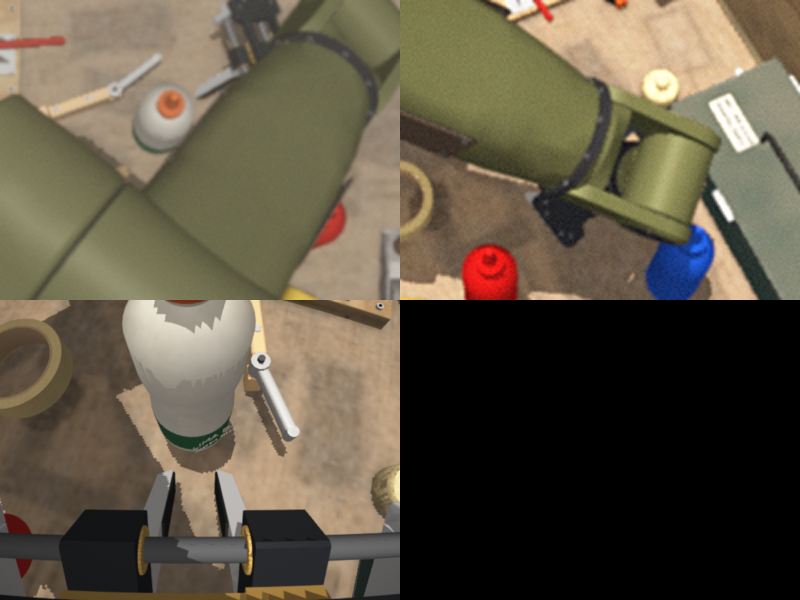

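```bash
cat > b.py <<'E'
from bay import *
from scipy.spatial.transform import Rotation as Ro
o=ctrl.get_obs(); R=Ro.from_euler('xyz',o['eef_rot']).as_matrix(); tip=np.array(o['ee_pos'])+.097*R[:,2]
f=R[:,2][:2]; print('t',round(o['time_s'],2),'tip bay',bayxy(tip),'z',round(tip[2],4),'head',np.degrees(np.arctan2(f[1],f[0])).round(1),'tilt',np.degrees(np.arccos(-R[2,2])).round(1),'F bay',(np.array(o['force'][:2])@ex).round(1),(np.array(o['force'][:2])@ey).round(1),'Fz',o['force'][2].round(1),'grip',o['grip_width'].round(4))
E
python3 -m pendant '[{"rx":-0.07,"ry":-0.1,"rz":-0.2,"tx":0.12,"ty":0.02,"tz":0.3,"grip":0.36},{"rx":0,"ry":0,"rz":0,"tx":0.15,"ty":0.03,"tz":0.18,"grip":0.36},{"rx":0,"ry":0,"rz":0,"tx":0.2,"ty":0.02,"tz":0.14,"grip":0.36},{"rx":0,"ry":0,"rz":0,"tx":0.2,"ty":0.02,"tz":0.12,"grip":0.36},{"rx":0,"ry":0,"rz":0,"tx":0,"ty":0,"tz":0,"grip":0.36}]' 30;python3 b.py
```

```text
time_s: 15.35
ee_pos: [0.5305, -0.2813, 0.1075]
eef_rot: [3.131, -0.511, 1.908]
force: [0.2, -0.1, -0.3]
grip_width: 0.03Traceback (most recent call last):
  File "b.py", line 4, in <module>
    f=R[:,2][:2]; print('t',round(o['time_s'],2),'tip bay',bayxy(tip),'z',round(tip[2],4),'head',np.degrees(np.arctan2(f[1],f[0])).round(1),'tilt',np.degrees(np.arccos(-R[2,2])).round(1),'F bay',(np.array(o['force'][:2])@ex).round(1),(np.array(o['force'][:2])@ey).round(1),'Fz',o['force'][2].round(1),'grip',o['grip_width'].round(4))
                                                                                                                                                                                                                                                                                                                    ^^^^^^^^^^^^^^^^^^^^^
AttributeError: 'float' object has no attribute 'round'
```

```bash
sed -i "s/o\['grip_width'\].round(4)/round(o['grip_width'],4)/" b.py; python3 b.py
```

```text
t 15.35 tip bay (np.float64(-111.9), np.float64(-0.9)) z 0.0229 head 108.1 tilt 29.3 F bay -0.1 -0.1 Fz -0.3 grip 0.03
```

```bash
python3 -m pendant '[{"rx":0,"ry":-0.1,"rz":-0.1,"tx":0.08,"ty":0,"tz":0.22,"grip":0.36},{"rx":0,"ry":0,"rz":-0.1,"tx":0.15,"ty":0,"tz":0.18,"grip":0.36},{"rx":0,"ry":0,"rz":0,"tx":0.18,"ty":0,"tz":0.13,"grip":0.36},{"rx":0,"ry":0,"rz":0,"tx":0.18,"ty":0,"tz":0.12,"grip":0.36},{"rx":0,"ry":0,"rz":0,"tx":0,"ty":0,"tz":0,"grip":0.36}]' 30;python3 b.py; python3 look.py pics/o.png
```

```text
time_s: 15.77
ee_pos: [0.5213, -0.2511, 0.1022]
eef_rot: [3.118, -0.493, 1.926]
force: [-0.1, -0.1, -0.6]
grip_width: 0.0299
t 15.77 tip bay (np.float64(-82.0), np.float64(-2.8)) z 0.0167 head 107.4 tilt 28.3 F bay -0.0 0.1 Fz -0.6 grip 0.0299
```

View pics/o.png

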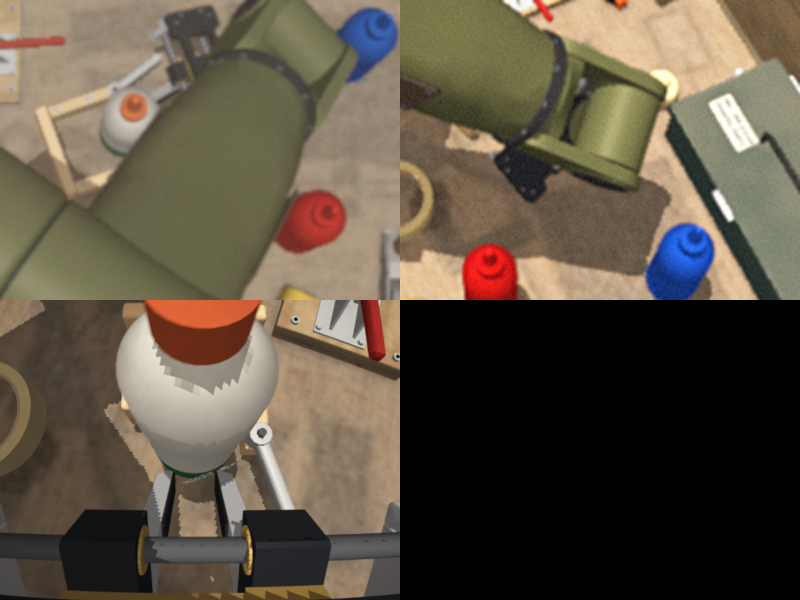

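```bash
python3 go.py .478 -.1308 .016 109.2 30 2 | tail -1;  python3 -m pendant '[{"rx":0.15,"ry":-0.2,"rz":0.15,"tx":0.15,"ty":-0.05,"tz":0.1,"grip":0.36},{"rx":0.15,"ry":-0.15,"rz":0.1,"tx":0.17,"ty":-0.05,"tz":0.1,"grip":0.36},{"rx":0.1,"ry":-0.1,"rz":0,"tx":0.17,"ty":-0.05,"tz":0.1,"grip":0.36},{"rx":0,"ry":0,"rz":0,"tx":0,"ty":0,"tz":0,"grip":0.36}]' 30;python3 b.py;python3 go.py .478 -.1308 .016 109.2 30 2 | tail -1
```

```text
target tcp [ 0.494 -0.177  0.1  ] shift units [ 1.75 -0.02  0.99] turn units [0.21 0.44 0.25]
time_s: 16.25
ee_pos: [0.5094, -0.2337, 0.1017]
eef_rot: [-3.13, -0.452, 1.902]
force: [0.7, 0.8, 0.2]
grip_width: 0.0301
t 16.25 tip bay (np.float64(-65.1), np.float64(5.2)) z 0.0144 head 110.4 tilt 25.9 F bay 0.5 -0.9 Fz 0.2 grip 0.0301
target tcp [ 0.494 -0.177  0.1  ] shift units [1.31 0.11 0.68] turn units [-0.13  1.02 -0.06]
```

```bash
python3 -m pendant '[{"rx":-0.05,"ry":0.35,"rz":0,"tx":0.02,"ty":0.05,"tz":0.02,"grip":0.36},{"rx":-0.05,"ry":0.35,"rz":0,"tx":0.02,"ty":0.05,"tz":0.02,"grip":0.36},{"rx":0,"ry":0.3,"rz":0,"tx":0.02,"ty":0.05,"tz":0.02,"grip":0.36},{"rx":0,"ry":0,"rz":0,"tx":0,"ty":0,"tz":0,"grip":0.36}]' 30;python3 b.py;python3 go.py .478 -.1308 .016 109.2 30 2 | tail -1; python3 look.py pics/p.png
```

```text
time_s: 16.58
ee_pos: [0.5142, -0.2288, 0.1002]
eef_rot: [-3.136, -0.53, 1.9]
force: [-0.2, -2.1, -0.4]
grip_width: 0.03
t 16.58 tip bay (np.float64(-55.4), np.float64(-1.7)) z 0.0165 head 109.5 tilt 30.4 F bay -1.9 0.9 Fz -0.4 grip 0.03
target tcp [ 0.494 -0.177  0.1  ] shift units [ 1.2  -0.05  0.71] turn units [-0.04 -0.09 -0.07]
```

View pics/p.png

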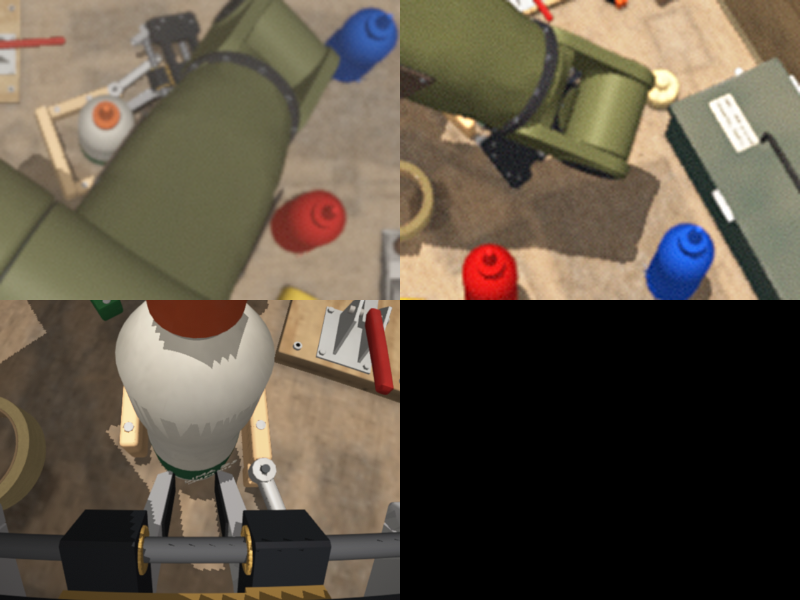

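```bash
python3 -m pendant '[{"rx":-0.02,"ry":0,"rz":0,"tx":0.13,"ty":-0.02,"tz":0.08,"grip":0.36},{"rx":0,"ry":0,"rz":0,"tx":0.13,"ty":-0.01,"tz":0.08,"grip":0.36},{"rx":0,"ry":0,"rz":0,"tx":0.08,"ty":0,"tz":0.05,"grip":0.36},{"rx":0,"ry":0,"rz":0,"tx":0,"ty":0,"tz":0,"grip":0.36}]' 30;python3 b.py
```

```text
time_s: 17.07
ee_pos: [0.507, -0.2127, 0.0997]
eef_rot: [-3.138, -0.527, 1.9]
force: [0.5, -1.5, -0.4]
grip_width: 0.0302
t 17.07 tip bay (np.float64(-38.1), np.float64(-0.4)) z 0.0159 head 109.3 tilt 30.2 F bay -1.6 0.0 Fz -0.4 grip 0.0302
```

```bash
for i in 1 2 3; do python3 -m pendant '[{"rx":0,"ry":0,"rz":0,"tx":0.06,"ty":0,"tz":0.035,"grip":0.36},{"rx":0,"ry":0,"rz":0,"tx":0,"ty":0,"tz":0,"grip":0.36}]' 30 | grep force;python3 b.py; done
```

```text
force: [0.2, -1.3, -1.8]
t 17.23 tip bay (np.float64(-34.7), np.float64(-0.5)) z 0.0161 head 109.3 tilt 30.2 F bay -1.3 0.2 Fz -1.8 grip 0.0303
force: [0.4, 0.3, -1.1]
t 17.4 tip bay (np.float64(-31.7), np.float64(-0.6)) z 0.0162 head 109.2 tilt 30.2 F bay 0.1 -0.4 Fz -1.1 grip 0.0304
force: [0.7, -2.9, -1.9]
t 17.57 tip bay (np.float64(-30.8), np.float64(-0.8)) z 0.0163 head 109.1 tilt 29.8 F bay -3.0 0.3 Fz -1.9 grip 0.0296
```

```bash
for i in 1 2; do python3 -m pendant '[{"rx":0,"ry":0,"rz":0,"tx":0.06,"ty":0,"tz":0.035,"grip":0.36},{"rx":0,"ry":0,"rz":0,"tx":0,"ty":0,"tz":0,"grip":0.36}]' 30 | grep force;python3 b.py; done;python3 look.py pics/q.png;  python3 bay.py .478 -.1308 pics/q
```

```text
force: [1.3, -2.0, -1.6]
t 17.73 tip bay (np.float64(-31.0), np.float64(-1.0)) z 0.0164 head 108.8 tilt 29.4 F bay -2.3 -0.6 Fz -1.6 grip 0.0298
force: [-0.2, -2.3, -1.3]
t 17.9 tip bay (np.float64(-31.0), np.float64(-1.0)) z 0.0165 head 108.6 tilt 29.0 F bay -2.1 1.0 Fz -1.3 grip 0.0298
bottle bay (np.float64(0.0), np.float64(0.0))
```

View pics/q_top.png

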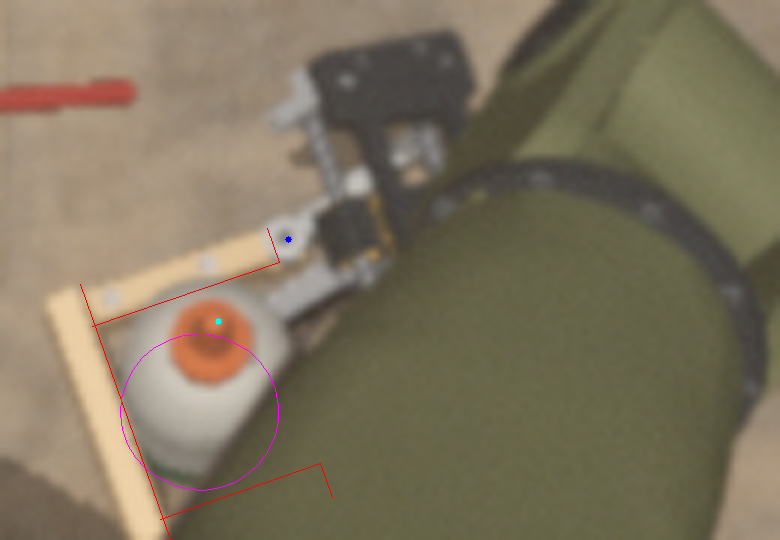

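View pics/q.png

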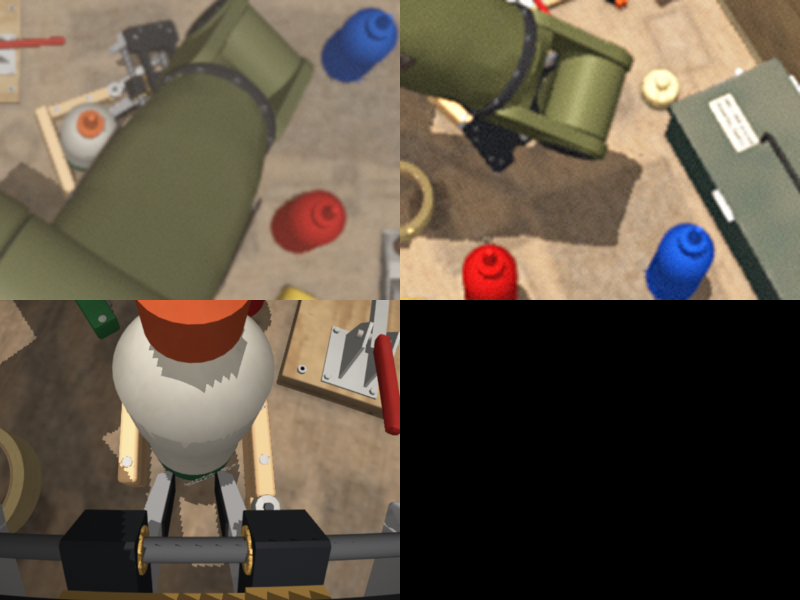

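```bash
python3 -m pendant '[{"rx":0,"ry":0.1,"rz":0,"tx":-0.15,"ty":0,"tz":-0.09,"grip":0.36},{"rx":0,"ry":0.1,"rz":0,"tx":-0.3,"ty":0,"tz":-0.17,"grip":0.36},{"rx":0,"ry":0.1,"rz":0,"tx":-0.5,"ty":0,"tz":-0.3,"grip":0.36},{"rx":0,"ry":0,"rz":0,"tx":-0.6,"ty":0,"tz":-0.35,"grip":0.36},{"rx":0,"ry":0,"rz":0,"tx":-0.6,"ty":0,"tz":-0.35,"grip":0.36},{"rx":0,"ry":0,"rz":0,"tx":-0.6,"ty":0,"tz":-0.4,"grip":0.36}]' 30;python3 b.py;python3 bay.py .478 -.1308 pics/r
```

```text
time_s: 18.65
ee_pos: [0.5464, -0.3257, 0.1033]
eef_rot: [3.142, -0.54, 1.905]
force: [0.5, -0.2, 0.4]
grip_width: 0.0305
t 18.65 tip bay (np.float64(-156.8), np.float64(-0.6)) z 0.0201 head 109.1 tilt 30.9 F bay -0.3 -0.4 Fz 0.4 grip 0.0305
bottle bay (np.float64(0.0), np.float64(0.0))
```

View pics/r_top.png

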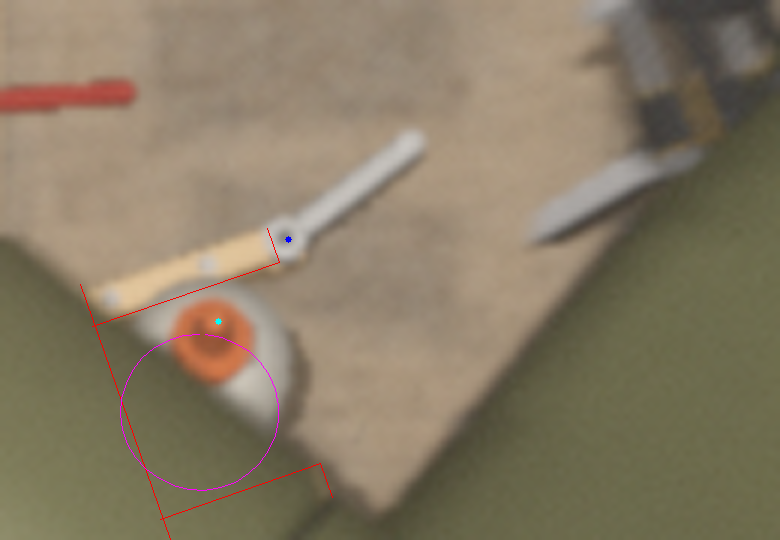

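View pics/r_wrist.png

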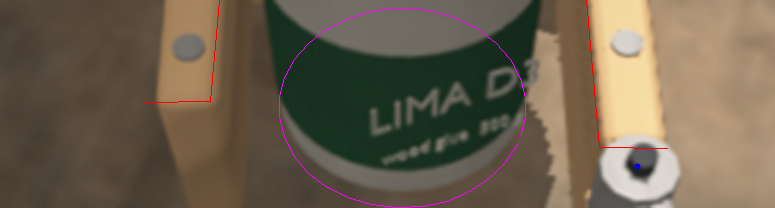

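```bash
python3 -m pendant '[{"rx":0,"ry":-0.2,"rz":0,"tx":0,"ty":0.3,"tz":0.1,"grip":-1},{"rx":0,"ry":0,"rz":0,"tx":0,"ty":0.3,"tz":0,"grip":-1},{"rx":0,"ry":0,"rz":0,"tx":0,"ty":0.2,"tz":0,"grip":-1},{"rx":0,"ry":0,"rz":0,"tx":0,"ty":0,"tz":0,"grip":-1},{"rx":0,"ry":0,"rz":0,"tx":0,"ty":0,"tz":0,"grip":-1},{"rx":0,"ry":0,"rz":0,"tx":0,"ty":0,"tz":0,"grip":-1},{"rx":0,"ry":0,"rz":0,"tx":0,"ty":0,"tz":0,"grip":-1}]' 30;python3 b.py;python3 look.py pics/s.png
```

```text
time_s: 19.33
ee_pos: [0.5784, -0.3109, 0.0977]
eef_rot: [-3.141, -0.527, 1.904]
force: [0.7, -0.1, -0.2]
grip_width: 0.0734
t 19.33 tip bay (np.float64(-154.3), np.float64(-35.6)) z 0.0139 head 109.2 tilt 30.2 F bay -0.3 -0.7 Fz -0.2 grip 0.0734
```

View pics/s.png

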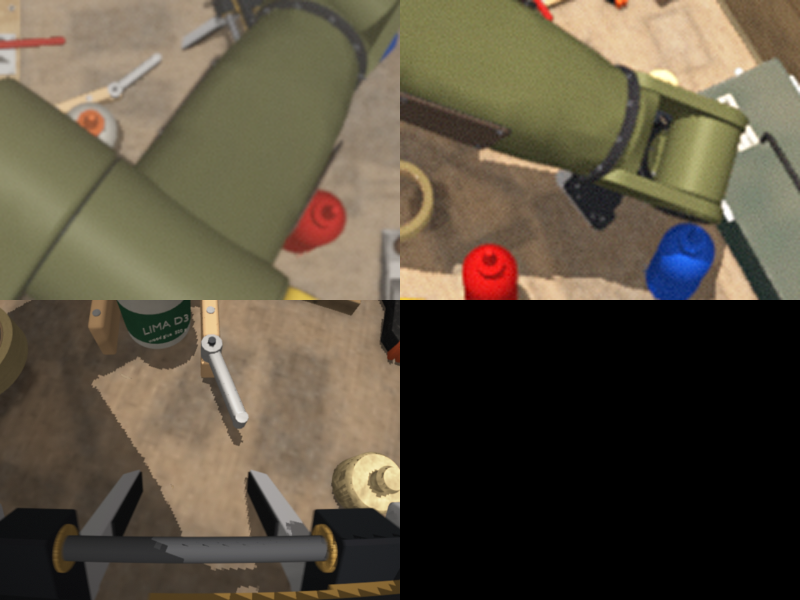

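```bash
python3 -m pendant '[{"rx":0,"ry":0,"rz":0,"tx":0,"ty":0,"tz":0,"grip":-1},{"rx":0,"ry":0,"rz":0,"tx":0.2,"ty":-0.01,"tz":0.11,"grip":-1},{"rx":0,"ry":0,"rz":0,"tx":0.25,"ty":-0.01,"tz":0.14,"grip":-1},{"rx":0,"ry":0,"rz":0,"tx":0.25,"ty":-0.01,"tz":0.14,"grip":-1},{"rx":0,"ry":0,"rz":0,"tx":0,"ty":0,"tz":0,"grip":-1}]' 30;python3 b.py;python3 look.py pics/t.png
```

```text
time_s: 19.9
ee_pos: [0.5655, -0.2818, 0.0986]
eef_rot: [-3.141, -0.526, 1.901]
force: [-0.4, -0.5, -0.5]
grip_width: 0.0941
t 19.9 tip bay (np.float64(-122.6), np.float64(-33.2)) z 0.0147 head 108.9 tilt 30.2 F bay -0.3 0.5 Fz -0.5 grip 0.0941
```

View pics/t.png

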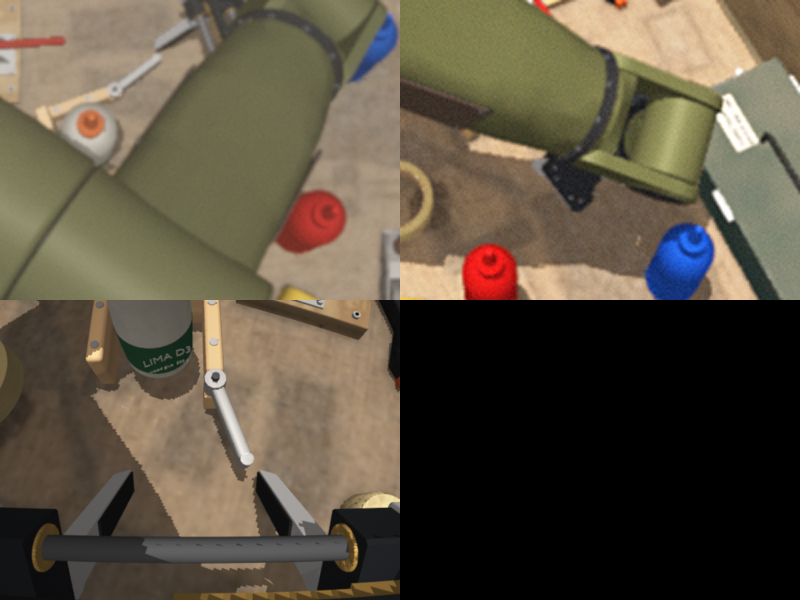

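```bash
python3 -m pendant '[{"rx":0,"ry":0,"rz":0,"tx":0,"ty":0.18,"tz":0.03,"grip":-1},{"rx":0,"ry":0,"rz":0,"tx":0.2,"ty":0.02,"tz":0.14,"grip":-1},{"rx":0,"ry":0,"rz":0,"tx":0.25,"ty":-0.01,"tz":0.15,"grip":-1},{"rx":0,"ry":0,"rz":0,"tx":0.25,"ty":-0.01,"tz":0.15,"grip":-1},{"rx":0,"ry":0,"rz":0,"tx":0.1,"ty":0,"tz":0.05,"grip":-1},{"rx":0,"ry":0,"rz":0,"tx":0,"ty":0,"tz":0,"grip":-1}]' 30;python3 b.py;python3 look.py pics/u.png
```

```text
time_s: 20.55
ee_pos: [0.5631, -0.2463, 0.096]
eef_rot: [3.14, -0.524, 1.898]
force: [0.0, 0.1, -0.9]
grip_width: 0.0935
t 20.55 tip bay (np.float64(-88.6), np.float64(-42.9)) z 0.012 head 108.5 tilt 30.0 F bay 0.1 -0.1 Fz -0.9 grip 0.0935
```

View pics/u.png

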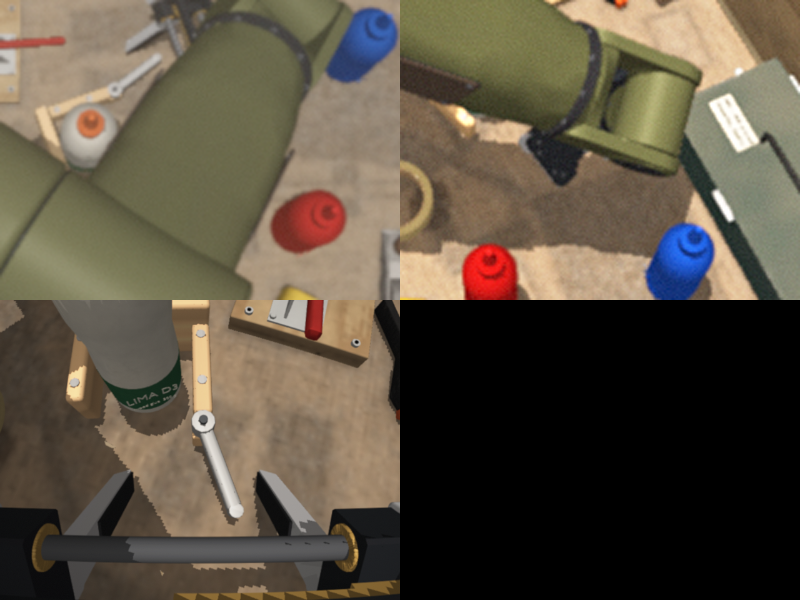

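```bash
python3 -m pendant '[{"rx":0,"ry":0,"rz":0,"tx":0,"ty":-0.25,"tz":0,"grip":-1},{"rx":0,"ry":0,"rz":0,"tx":0,"ty":-0.25,"tz":0,"grip":-1},{"rx":0,"ry":0,"rz":0,"tx":0,"ty":-0.25,"tz":0,"grip":-1},{"rx":0,"ry":0,"rz":0,"tx":0,"ty":-0.25,"tz":0,"grip":-1},{"rx":0,"ry":0,"rz":0,"tx":0,"ty":-0.2,"tz":0,"grip":-1},{"rx":0,"ry":0,"rz":0,"tx":0,"ty":0,"tz":0,"grip":-1}]' 30;python3 b.py;python3 look.py pics/v.png
```

```text
time_s: 21.2
ee_pos: [0.5127, -0.2661, 0.0957]
eef_rot: [3.139, -0.523, 1.896]
force: [0.5, 0.0, -0.8]
grip_width: 0.0937
t 21.2 tip bay (np.float64(-90.8), np.float64(11.0)) z 0.0117 head 108.3 tilt 29.9 F bay -0.1 -0.5 Fz -0.8 grip 0.0937
```

View pics/v.png

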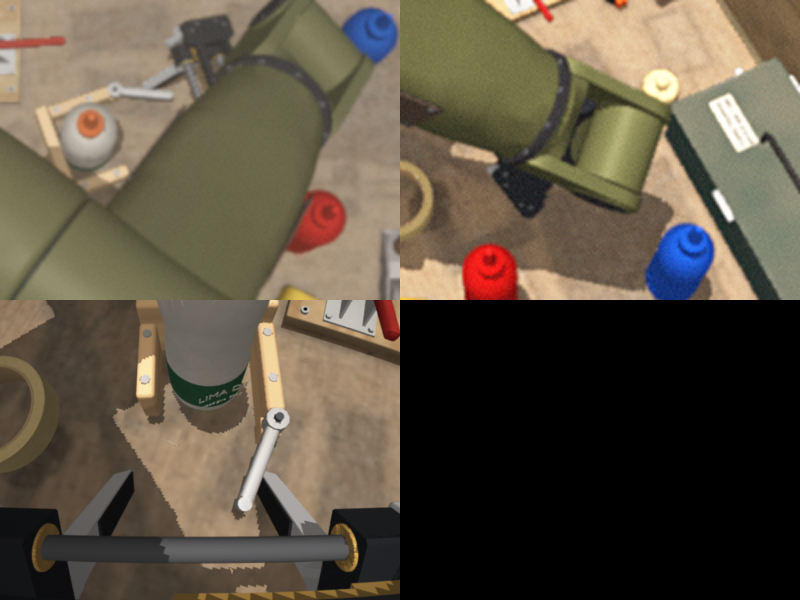

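```bash
python3 -m pendant '[{"rx":0,"ry":0,"rz":0,"tx":0,"ty":-0.25,"tz":0,"grip":-1},{"rx":0,"ry":0,"rz":0,"tx":0.05,"ty":-0.25,"tz":0.03,"grip":-1},{"rx":0,"ry":0,"rz":0,"tx":0.05,"ty":-0.25,"tz":0.03,"grip":-1},{"rx":0,"ry":0,"rz":0,"tx":0,"ty":0,"tz":0,"grip":-1}]' 30;python3 b.py;python3 look.py pics/w.png
```

```text
time_s: 21.68
ee_pos: [0.4831, -0.2703, 0.0953]
eef_rot: [3.137, -0.522, 1.9]
force: [0.3, -0.2, 0.1]
grip_width: 0.0938
t 21.68 tip bay (np.float64(-85.1), np.float64(40.3)) z 0.0112 head 108.4 tilt 29.9 F bay -0.3 -0.2 Fz 0.1 grip 0.0938
```

View pics/w.png

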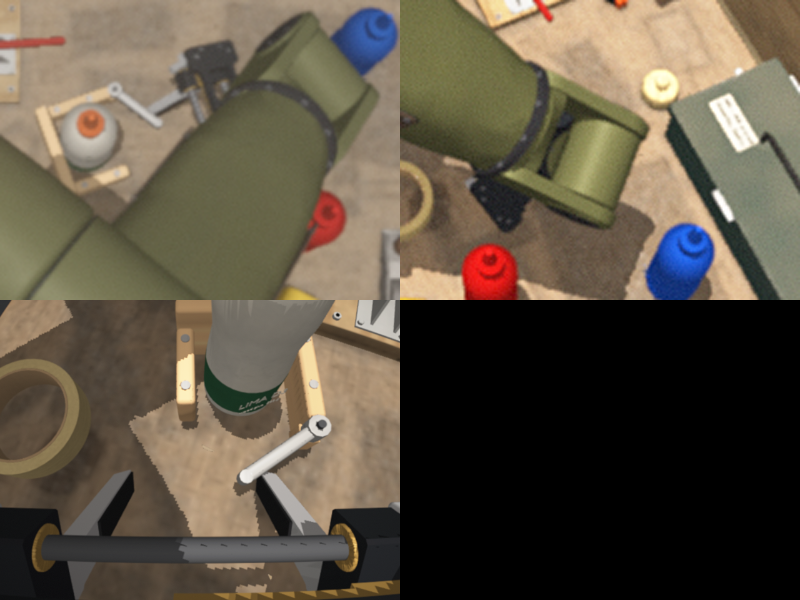

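```bash
python3 -m pendant '[{"rx":0,"ry":0,"rz":0,"tx":0,"ty":0,"tz":-0.35,"grip":-1},{"rx":0,"ry":0,"rz":0,"tx":0.12,"ty":-0.02,"tz":0.06,"grip":-1},{"rx":0,"ry":0,"rz":0,"tx":0.15,"ty":-0.02,"tz":0.08,"grip":-1},{"rx":0,"ry":0,"rz":0,"tx":0.15,"ty":-0.02,"tz":0.08,"grip":-1},{"rx":0,"ry":0,"rz":0,"tx":0,"ty":0,"tz":0,"grip":-1}]' 30;python3 b.py;python3 look.py pics/x.png
```

```text
time_s: 22.25
ee_pos: [0.4788, -0.2572, 0.1075]
eef_rot: [3.137, -0.521, 1.901]
force: [0.2, -0.5, 0.7]
grip_width: 0.0939
t 22.25 tip bay (np.float64(-71.3), np.float64(40.2)) z 0.0234 head 108.4 tilt 29.8 F bay -0.6 -0.0 Fz 0.7 grip 0.0939
```

View pics/x.png

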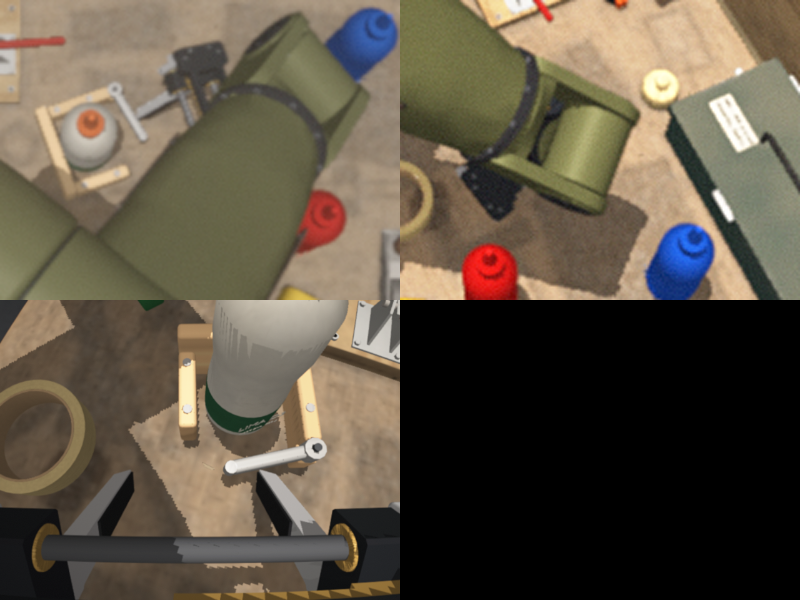

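Keeper nearly shut (~0.2). Push on until it meets its stop.

```bash
for i in 1 2 3 4; do python3 -m pendant '[{"rx":0,"ry":0,"rz":0,"tx":0.1,"ty":0,"tz":0.055,"grip":-1},{"rx":0,"ry":0,"rz":0,"tx":0,"ty":0,"tz":0,"grip":-1}]' 30 | grep xx;python3 b.py; done;python3 look.py pics/y.png
```

```text
t 22.57 tip bay (np.float64(-67.7), np.float64(40.1)) z 0.0233 head 108.4 tilt 29.8 F bay -0.4 -0.8 Fz 2.1 grip 0.0941
t 22.73 tip bay (np.float64(-63.0), np.float64(40.1)) z 0.0233 head 108.4 tilt 29.8 F bay -2.0 0.3 Fz 0.2 grip 0.0938
t 22.9 tip bay (np.float64(-62.2), np.float64(40.1)) z 0.0235 head 108.0 tilt 29.2 F bay -4.2 1.4 Fz -1.9 grip 0.094
t 23.07 tip bay (np.float64(-62.3), np.float64(40.1)) z 0.0237 head 107.6 tilt 28.6 F bay -1.0 0.7 Fz -1.6 grip 0.0943
```

View pics/y.png

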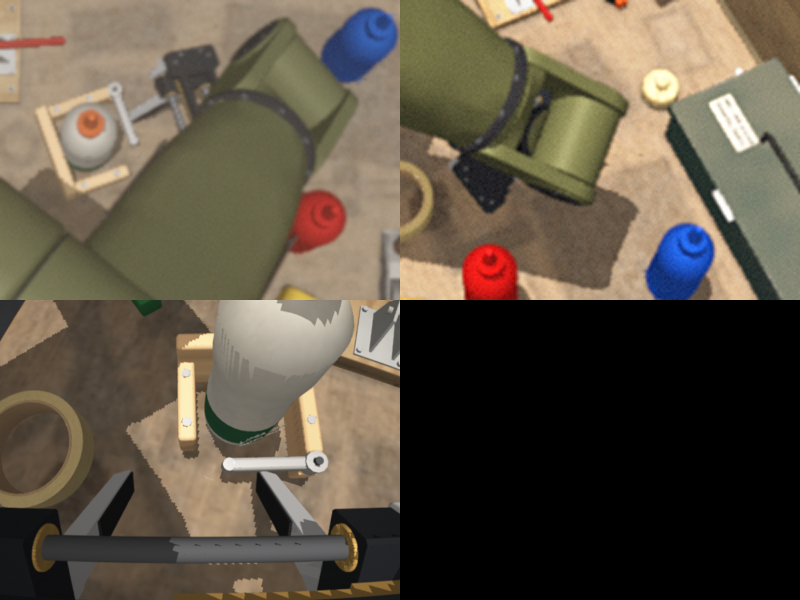

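```bash
python3 -m pendant '[{"rx":0,"ry":0,"rz":0,"tx":-0.2,"ty":0,"tz":-0.12,"grip":-1},{"rx":0,"ry":0,"rz":0,"tx":-0.5,"ty":0,"tz":-0.3,"grip":-1},{"rx":0,"ry":0,"rz":0,"tx":-0.5,"ty":0,"tz":-0.3,"grip":-1},{"rx":0,"ry":0,"rz":0,"tx":0.2,"ty":0,"tz":-0.7,"grip":-1},{"rx":0,"ry":0,"rz":0,"tx":0.2,"ty":0,"tz":-0.8,"grip":-1},{"rx":0,"ry":0,"rz":0,"tx":0.2,"ty":0,"tz":-0.8,"grip":-1},{"rx":0,"ry":0,"rz":0,"tx":0.2,"ty":0,"tz":-0.8,"grip":-1},{"rx":0,"ry":0,"rz":0,"tx":0,"ty":0,"tz":-0.8,"grip":-1}]' 30;python3 b.py;python3 bay.py .478 -.1308 pics/z;python3 look.py pics/z.png
```

```text
time_s: 23.88
ee_pos: [0.506, -0.3481, 0.2619]
eef_rot: [-3.141, -0.516, 1.893]
force: [-0.4, 0.1, 0.1]
grip_width: 0.094
t 23.88 tip bay (np.float64(-166.5), np.float64(44.5)) z 0.1775 head 108.6 tilt 29.6 F bay 0.2 0.4 Fz 0.1 grip 0.094
bottle bay (np.float64(0.0), np.float64(0.0))
```

View pics/z_top.png

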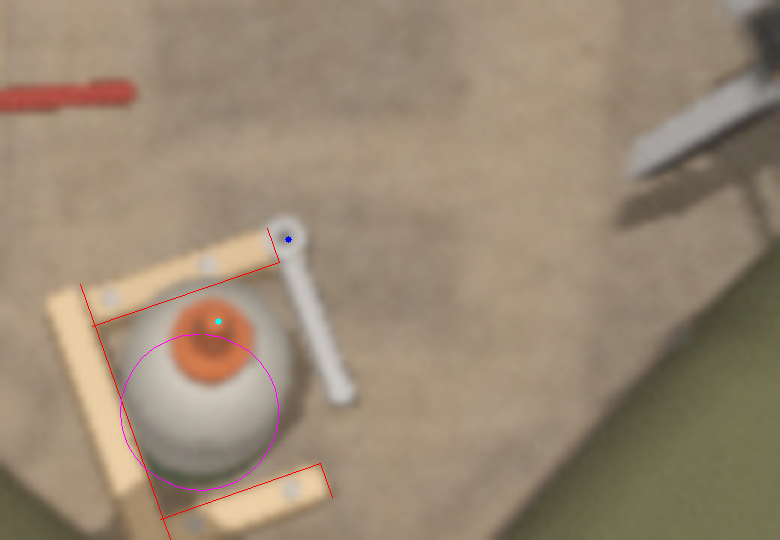

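View pics/z_wrist.png

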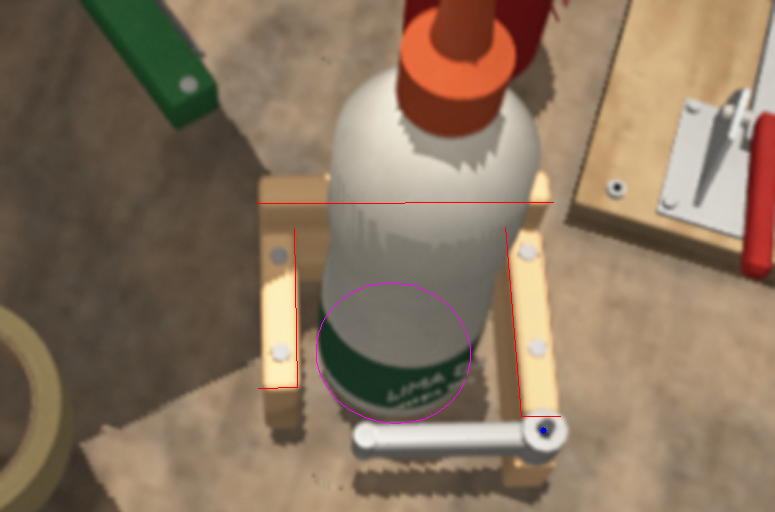

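View pics/z.png

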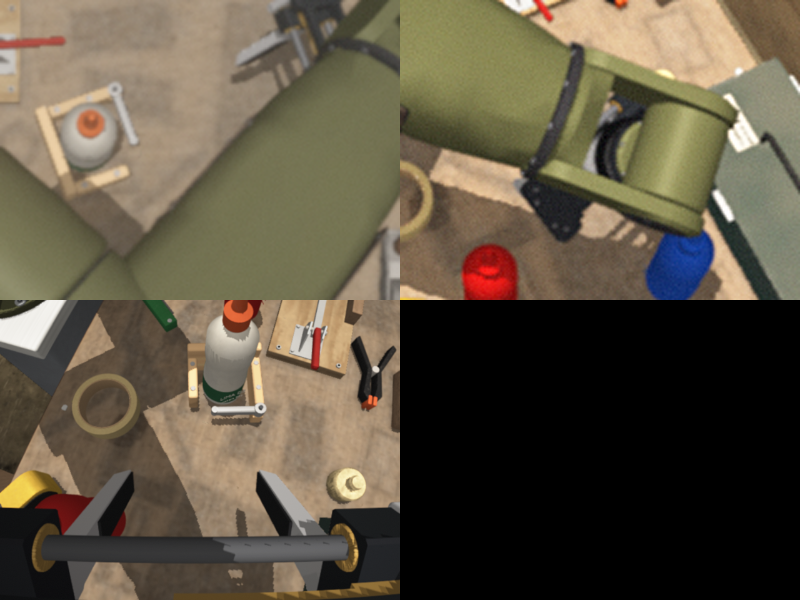

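```bash
python3 - <<'E'
from bay import *
c=ctrl.camera('top'); im=c['pixels'][225:285,305:365]; cv2.imwrite('pics/aa.png',cv2.resize(im,None,fx=10,fy=10,interpolation=cv2.INTER_CUBIC))
h=onz(c,300+286/6,195+236/6,.042); t=onz(c,300+343/6,195+392/6,.04); d=(t-h)[:2]; print('keeper ang',np.arctan2(-(d@ex),d@ey).round(3),np.linalg.norm(d))
cw=ctrl.camera('wrist'); u,v=proj(cw,[.478,-.1308,.03]); bx=(max(0,int(u)-160),max(0,int(v)-180))
h=onz(cw,bx[0]+544/2.5-.5,bx[1]+428/2.5-.5,.042); t=onz(cw,bx[0]+362/2.5-.5,bx[1]+436/2.5-.5,.04); d=(t-h)[:2]; print('keeper ang wrist',np.arctan2(-(d@ex),d@ey).round(3),np.linalg.norm(d), bayxy(h))
n=onz(cw,bx[0]+400/2.5-.5,bx[1]+415/2.5-.5,0); print('near foot rim bay',bayxy(n))
E
```

```text
keeper ang 0.004 0.06503581181663722
keeper ang wrist 0.024 0.06304132295442995 (np.float64(-49.0), np.float64(-45.5))
near foot rim bay (np.float64(-25.1), np.float64(-1.0))
```

View pics/aa.png

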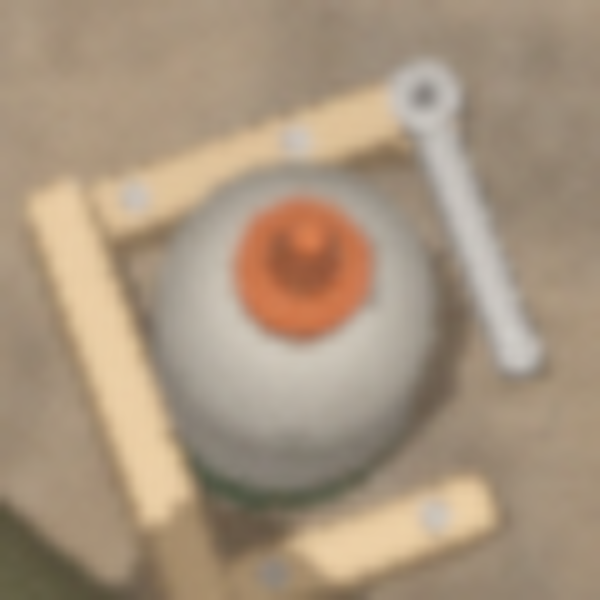

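```bash
python3 - <<'E'
from h import *
o=ctrl.get_obs(); print(o['time_s'],o['force'])
c=ctrl.camera('top'); cv2.imwrite('pics/fin.png',c['pixels'])
print(ctrl.hand_in())
E
```

```text
24.2333 [-0.10401987  0.63131722 -0.64908946]
the job is handed in; nothing more can be done
None
```

View pics/fin.png

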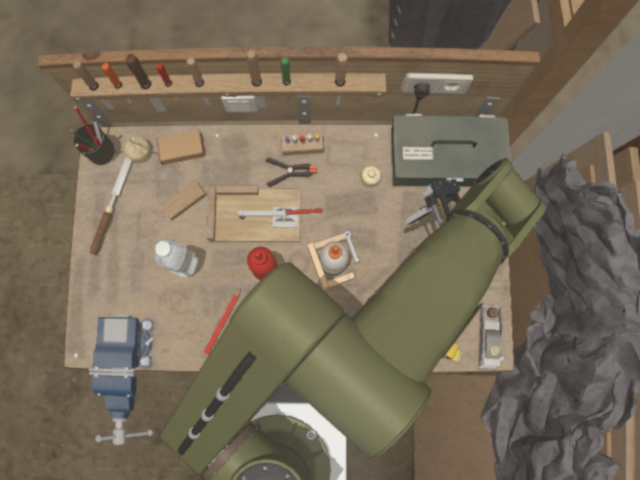

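The white glue bottle is in the bay and the keeper is shut behind it; I handed the job in at about 24.2 s. I pushed the bottle low and upright, first between the red and blue look-alikes with closed fingers, then straight into the bay with the fingers set 30 mm apart. After that I swept the keeper round with one finger, pushed it until it stopped moving, and pulled the arm clear.

**Checks at the end:**
- **Bottle:** it stopped against the back wall at 2–3 N, and the last top view shows it upright and touching that wall.
- **Keeper:** the angle measures 0.004 rad in the top view and 0.024 rad in the wrist view. The keeper stopped moving at about 4 N.
- **Other items:** in the final picture the water bottle, offcut and nearby red bottle look where they started. The arm hides the blue bottle and the other red one there, but both were standing in the view just before.
- **Forces:** the highest reading between moves was about 4 N.

**Where the views disagreed:** the top and wrist cameras differ by about 3 mm on the bottle's depth in the bay. That is slightly more than the stated calibration, so "fully home" rests on the bottle stopping at the wall and on the top view.

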